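# Weigh in the hook boxes on the fly-tying bench scale

### The job

Do the stock weighing of the hook boxes, one key at a time and each pressed right down: slide the scale's transport lock fully to its free end stop (left, seen from the robot), then, with the pan still empty, press the round key and after it the square key; set every hook box on the steel pan, well inside its edges and not stacked, without slamming it, and with all of them resting there press the bar key and then the cross key. Then put all the boxes back on the cork mat, not stacked, press the round key again to switch off, and slide the lock fully back to its right end stop, leaving the thread spools and the vise where they stand.

Things in the scene. Friction and masses are not known exactly. Their poses are not given: they have to be found in the camera images.
- scale: Bench scale, fixed. Origin: centre of its underside; x runs from its near (key) edge to its far (pan) edge, y to its left as seen from the robot. Grey housing 270 (x) x 290 (y) x 20 high. In its frame the row of keys lies at x=-35 mm and the lock slide at x=-100 mm, y=+70 mm.
- pan (a point): Centre of the top face of the scale's raised steel weighing pan, 120 (x) x 270 (y) mm, flat, no rim, 45 mm above the table, at x=+70 mm in the scale's frame; axes as the scale's.
- lock (a joint): Transport lock slide of the scale, in m: 0 = locked (toward the scale's right, -y), 0.060 = fully free against its end stop (scale's +y). Rubs with about 1.5 N and stays where left; may start a little off 0.
- lock_top (a point): Centre of the top face of the lock's black grip, a block 28 (x) x 20 (y) x 40 high, on an aluminium track 40 (x) x 110 (y) mm whose top is 34 mm above the table (grip top at about 74 mm). Travels along the scale's y.
- key_round (a joint): White round key, dia 28 mm. Spring push key in the scale's row of four (50 mm apart, in an order that differs from scale to scale): value in m, 0 up, 0.005 fully down; 1.5 N starts it, 5 N takes it fully down, springs back. It counts as pressed beyond 0.0035.
- key_round_top (a point): Centre of the top face of the round key; about 38 mm above the table when up.
- key_square (a joint): White square key, 23 x 23 mm. Spring push key in the scale's row of four (50 mm apart, in an order that differs from scale to scale): value in m, 0 up, 0.005 fully down; 1.5 N starts it, 5 N takes it fully down, springs back. It counts as pressed beyond 0.0035.
- key_square_top (a point): Centre of the top face of the square key; about 38 mm above the table when up.
- key_bar (a joint): White bar key, 34 (scale's x) x 11 mm. Spring push key in the scale's row of four (50 mm apart, in an order that differs from scale to scale): value in m, 0 up, 0.005 fully down; 1.5 N starts it, 5 N takes it fully down, springs back. It counts as pressed beyond 0.0035.
- key_bar_top (a point): Centre of the top face of the bar key; about 38 mm above the table when up.
- key_cross (a joint): White cross-shaped key, two crossed bars of 30 x 10 mm. Spring push key in the scale's row of four (50 mm apart, in an order that differs from scale to scale): value in m, 0 up, 0.005 fully down; 1.5 N starts it, 5 N takes it fully down, springs back. It counts as pressed beyond 0.0035.
- key_cross_top (a point): Centre of the top face of the cross-shaped key; about 38 mm above the table when up.
- mat: Flat cork mat left of the scale, fixed, 250 (x) x 230 (y) x 3 high. Origin: centre of its underside.
- box1: Hook box (two to four are present, None if absent): closed grey plastic box with white lid, 34 (x) x 52 (y) x 22 high, 40 to 85 g, starts on the cork mat. Origin: the middle of the box, 11 mm above its underside.
- box2: Hook box (two to four are present, None if absent): closed grey plastic box with white lid, 34 (x) x 52 (y) x 22 high, 40 to 85 g, starts on the cork mat. Origin: the middle of the box, 11 mm above its underside.
- box3: Hook box (two to four are present, None if absent): closed grey plastic box with white lid, 34 (x) x 52 (y) x 22 high, 40 to 85 g, starts on the cork mat. Origin: the middle of the box, 11 mm above its underside.
- box4: Hook box (two to four are present, None if absent): closed grey plastic box with white lid, 34 (x) x 52 (y) x 22 high, 40 to 85 g, starts on the cork mat. Origin: the middle of the box, 11 mm above its underside.
- spool_a: Bystander: thread spool standing on the mat among the hook boxes, dia 28, 32 high (mm). Not to be disturbed. Origin: centre of its underside.
- spool_b: Bystander: thread spool standing to the right of the scale, dia 28, 32 high (mm). Not to be disturbed. Origin: centre of its underside.
- vise: Bystander: fly vise on a steel foot 100 x 80, 175 high, right of the scale (mm). Not to be disturbed. Origin: centre of its underside.
Things that resemble listed ones, but are neither listed nor needed, are in the scene too. What is shaped like the box1 but blue is not meant.

How it is judged:
By the outcome, as a careful person would: the job done as asked, in the order asked, and still so for the second after the job is handed in, with the robot touching nothing.
Of box1, box2, box3, box4 only 2 to 4 are there at a start; the rules pass over those that are not, and their reading is None.
At some moment in a run one of box1, box2, box3, box4 may be knocked a few centimetres aside while the robot is not near it.
It also fails if it takes over 210 s, if anything falls off the work surface, if the arm or the gripper's body presses on something with over 40 N, if the wrist force passes 120 N, or if a joint passes its speed limit or range.

### The arm

A 6-joint arm with a two-finger parallel gripper is mounted at the origin on the work surface. World frame = base frame: x ahead of the robot, y to its left, z up, the work surface at z = 0. Lengths are in mm, angles in rad, forces in N, time in s.
With the tool pointing down it reaches from about 275 to 1000 mm from the base axis. Payload 8.4 kg.
Tool frame: the origin (TCP) lies midway between the tips of the shut fingers; the grasp point (between the pads) lies 19 mm behind it; z points along the fingers, y is the direction in which the jaws open and shut (so a half turn about z gives the same grasp; the last joint's range is limited). The gripper opens to 85 mm and grips with 20 to 120 N. Pads are 22 mm wide; open, the fingers measure 114 mm over their backs; the gripper's body (76 mm by 85 mm) begins 54 mm behind the grasp point. The pads swing forward as they close: fully open they stand 13 mm farther back than shut.
Start: joints at [1.156, 0.353, 1.633, -0, 1.155, -0.002], TCP at [250.734, 572.504, 231.281] pointing down, gripper open.
Joint ranges: [-2.63, 2.63], [-0.92, 2.1], [0.06, 2.66], [-1.3, 4.44], [0, 2.69], [-3.02, 3.02]. Speed limits (rad/s): [2.22, 2.22, 2.79, 3.14, 3.14, 3.14].

### API

Orientations are given as [roll, pitch, yaw] about the fixed x, y, z axes, in that order (R = Rz(yaw) Ry(pitch) Rx(roll)).
In Python, from rig import r gives the robot as it stands.
- The arm moves only by the tool play_rows, never from a script. Its argument "moves" is a list of rows, each a list of 3 entries, a list of its own where there are three numbers: the turn, a rotation vector about the tool's x, y, z in degrees, then the shift along the tool's x, y, z in mm, then the opening, from 0 (shut) to 1 (fully open). A call has 1 to 20 rows; each row is the pose to reach, as a shift and turn from the pose measured when the call began, along the tool's axes at that moment; what a row does not reach only later rows make up. A row lasts 1/10 s, in which the tool goes at most 50 mm and 8.59 degrees, less where a joint would pass 70% of its speed; a pose out of reach is approached as far as the arm can. A call with a gripper value outside its range is refused whole. The fingers move at their own pace and stop on an object; "newtons" is the grip in N (left out, the last holds). Time passes only in rows, so rows that repeat a pose let the fingers close. It gives the time, the measured TCP pose, the force and the opening at its end, in the units of the state.
- r.sense(): the state, without advancing time (a new reading comes with each control period).
- r.grab_frame(name): name is "side" or "top" or "wrist"; returns a dict with "color" (384x512x3 uint8, red, green, blue), "K" (3x3 intrinsics, pixels), "rvec" (rotation vector, rad) and "tvec" (3), from world to camera coordinates, as OpenCV has them; the wrist camera has in their place "T_tool_cam" (4x4, takes a point from camera to tool coordinates, whose origin is the TCP and whose axes are the flange's). Camera axes: x right, y down, z forward; pixel columns grow to the right and rows downward; lengths in mm; the calibration is good to about 2 mm. A picture is of the moment at which its call begins: read the wrist's pose just before it. There is no depth.
- r.sign_off(): hands the job in, once; it reports no verdict.
Trained networks look in a picture, given as the dict that the camera call returned (one of the last four; its "shot" number tells which), for a name from the list of things; names that differ only in an ending like _2 or _b are one class to them, and where a whole thing is asked for, a point or a joint stands for the part that bears it (a point fixed in the world has none). Each returns a list of dicts, best first, with "conf" (0 to 1); they miss things now and then, are a little off and sometimes report something else, mostly with a low value. They report only what shows in the picture. A call takes as long as a camera call. They do not tell look-alikes from the thing itself.
- r.silhouettes(picture, name): "mask" (384x512 bool, what is visible of it) and "location" ([column, row] in pixels, amid what is visible of it).
The state is a dict: "clock": time; "qpos": joint angles; "qvel": joint speeds; "joint_efforts": joint torques, N m; "eef_pos": TCP position; "tcp_rot": TCP orientation; "contact_force": force on the tool from outside, world axes, zero at the start; "wrist_torque": the same for the moment, N m; "opening": opening from 0.0 (shut) to 1.0 (fully open).
Only numpy, scipy, OpenCV 4.12 (cv2) and the standard library are available. Lean on these libraries where they do the work, as an engineer would, in place of code of your own. Each camera call takes 0.05 s, during which the arm holds its last target.

## Working session

There is one attempt and no reset: what is moved stays moved. The work goes in short steps, Python scripts to look and compute and a tool call to move; the robot and the scene stay as the last step left them, time stands still between calls to the robot, and variables do not carry over. Pictures are saved under pics/ and viewed, and the job is handed in when it is done.

Besides the shell and the picture viewer there is one more tool, called after ">>>" by a JSON object that holds its "op" and its "data". play_rows: Moves the arm, as the interface text tells. Its arguments: {"type":"object","properties":{"moves":{"type":"array"},"newtons":{"type":"number"}},"required":["moves"]}

```bash
ls -la; mkdir -p pics; python3 - <<'E'
from rig import r
import cv2
s=r.sense(); print({k:(v if not hasattr(v,'round') else v) for k,v in s.items()})
for n in ["side","top","wrist"]:
    f=r.grab_frame(n); cv2.imwrite(f"pics/{n}0.png",f["color"][:,:,::-1]); print(n,f["K"], f.get("rvec"),f.get("tvec"),f.get("T_tool_cam"))
E
```

```text
total 12
drwxr-xr-x  3 agent agent 4096 Dec  7 03:22 .
drwxr-xr-x 23 root  root  4096 Dec  7 03:22 ..
drwxr-xr-x  2 agent agent 4096 Dec  7 03:22 pics
{'clock': 0.0, 'qpos': array([ 1.15560854e+00,  3.53641830e-01,  1.63414632e+00, -1.79091767e-05,
        1.15521062e+00, -2.42571337e-03]), 'qvel': array([-0.00019082, -0.00102551, -0.00159151,  0.00089358, -0.0003532 ,
        0.00040216]), 'joint_efforts': array([-3.61460887e-03, -6.05242753e+01, -3.42061973e+01, -3.23421191e-04,
        9.34102776e-03, -9.40749942e-05]), 'eef_pos': array([250.53664506, 572.05615155, 230.56042013]), 'tcp_rot': array([-3.14018650e+00,  1.29636800e-05,  2.72883783e+00]), 'contact_force': array([ 0.23399531,  1.14261996, -0.91572159]), 'wrist_torque': array([ 0.02683135, -0.02206429, -0.02455236]), 'opening': 0.9940540650179263}
side [[449.34384956   0.         252.38258545]
 [  0.         449.34384956 189.5953313 ]
 [  0.           0.           1.        ]] [ 2.05223682 -0.65270666  0.38891026] [-444.13302242  225.18378294  849.96538373] None
top [[416.96651703   0.         254.66667056]
 [  0.         416.96651703 191.86487489]
 [  0.           0.           1.        ]] [ 2.14893141 -2.09254954  0.21804851] [ -51.56914786  556.96550664 1007.90358512] None
wrist [[297.29004322   0.         254.60702365]
 [  0.         297.29004322 185.75855887]
 [  0.           0.           1.        ]] None None [[-1.40746050e-06 -9.62188507e-01 -2.72384428e-01  6.99003527e+01]
 [ 9.99999456e-01 -2.85387523e-04  1.00295430e-03 -1.78500274e-01]
 [-1.04276622e-03 -2.72384279e-01  9.62187984e-01 -1.41818995e+02]
 [ 0.00000000e+00  0.00000000e+00  0.00000000e+00  1.00000000e+00]]
```

View pics/top0.png

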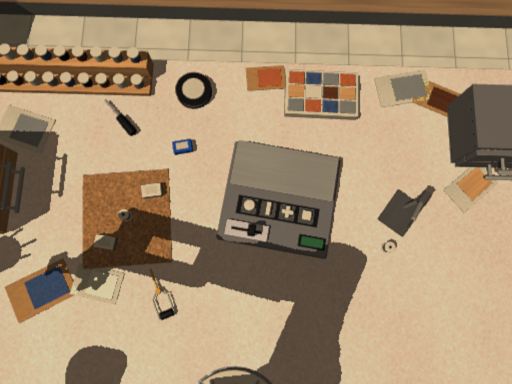

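View pics/side0.png

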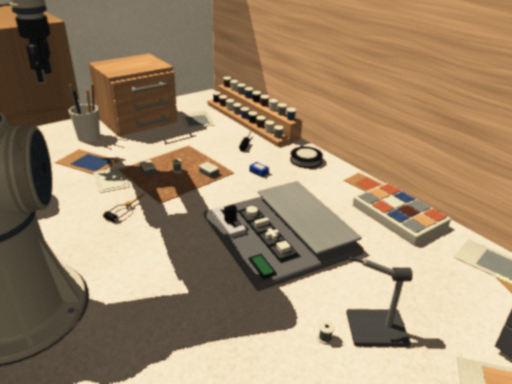

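View pics/wrist0.png

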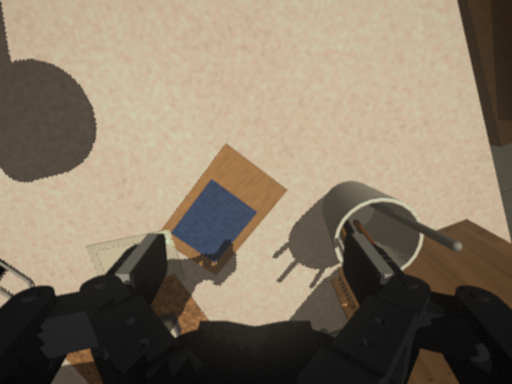

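```bash
cat > h.py <<'E'
import numpy as np, cv2
from scipy.spatial.transform import Rotation as Ro
from rig import r
def cam(f,s=None):
    """R,t world->cam"""
    if f.get("rvec") is not None:
        return cv2.Rodrigues(np.array(f["rvec"],float))[0], np.array(f["tvec"],float).ravel()
    s=s or r.sense()
    Tw=np.eye(4);Tw[:3,:3]=Ro.from_euler('xyz',s["tcp_rot"]).as_matrix();Tw[:3,3]=s["eef_pos"]
    T=np.linalg.inv(Tw@f["T_tool_cam"]); return T[:3,:3],T[:3,3]
def back(f,px,z,c=None):
    R,t=c or cam(f); px=np.atleast_2d(np.array(px,float))
    d=np.c_[px,np.ones(len(px))]@np.linalg.inv(f["K"]).T@R
    o=-R.T@t
    return o+d*((z-o[2])/d[:,2])[:,None]
def proj(f,P,c=None):
    R,t=c or cam(f); q=(np.atleast_2d(P)@R.T+t)@f["K"].T
    return q[:,:2]/q[:,2:]
def crop(f,name,u0,v0,u1,v1,k):
    im=f["color"][v0:v1,u0:u1,::-1]; cv2.imwrite(f"pics/{name}.png",cv2.resize(im,None,fx=k,fy=k,interpolation=cv2.INTER_CUBIC))
def rect(mask,f,z,c=None):
    m=mask.astype(np.uint8); cs,_=cv2.findContours(m,cv2.RETR_EXTERNAL,cv2.CHAIN_APPROX_NONE)
    k=max(cs,key=cv2.contourArea)[:,0,:]
    W=back(f,k,z,c)[:,:2].astype(np.float32)
    return cv2.minAreaRect(W)
E
python3 - <<'E'
from h import *
f=r.grab_frame("top")
crop(f,"mat1",70,155,210,285,5); crop(f,"scale1",210,130,350,260,5)
c=cam(f)
for n,z in [("box1",25),("spool_a",35),("key_round",38),("key_square",38),("key_bar",38),("key_cross",38),("lock",74),("scale",20),("pan",45),("mat",3),("vise",0),("spool_b",32)]:
    for d in r.silhouettes(f,n):
        print(n,round(d["conf"],2),np.round(d["location"],1),d["mask"].sum(),back(f,d["location"],z,c).round(0)[0], [np.round(a,2) for a in rect(d["mask"],f,z,c)])
print(proj(f,[[0,0,0],[300,0,0],[600,0,0]],c))
f=r.grab_frame("side");c=cam(f)
for n,z in [("box1",25),("spool_a",35),("key_round",38),("key_square",38),("key_bar",38),("key_cross",38),("lock",74)]:
    for d in r.silhouettes(f,n):
        print(n,round(d["conf"],2),np.round(d["location"],1),d["mask"].sum(),back(f,d["location"],z,c).round(0)[0])
crop(f,"side_mat",100,130,260,210,5)
E
```

```text
box1 0.79 [181.  145.8] 284 [685. 164.  25.] [array([683.22, 163.15]), array([40.19, 55.04]), np.float64(8.33)]
box1 0.78 [151.1 190.4] 235 [561. 234.  25.] [array([562.03, 234.81]), array([34.36, 51.22]), np.float64(13.3)]
box1 0.55 [107.5 242.1] 315 [423. 335.  25.] [array([425.19, 342.49]), array([59.39, 36.01]), np.float64(82.18)]
spool_a 0.64 [123.1 216.6] 123 [488. 298.  35.] [array([493.16, 295.06]), array([35.21, 24.79]), np.float64(65.34)]
spool_a 0.61 [389.7 245.7] 131 [ 432. -384.   35.] [array([ 429.68, -378.51]), array([26.63, 35.26]), np.float64(16.6)]
key_round 0.62 [305.2 214.4] 67 [ 506. -168.   38.] [array([ 507.29, -170.14]), array([20.93, 20.59]), np.float64(0.19)]
key_round 0.58 [122.1 214.5] 108 [493. 300.  38.] [array([494.63, 295.16]), array([31.58, 24.81]), np.float64(67.92)]
key_cross 0.48 [288. 214.] 69 [ 506. -124.   38.] [array([ 513.16, -121.87]), array([20.02, 22.13]), np.float64(45.87)]
lock 0.39 [250.5 231.6] 75 [455. -29.  74.] [array([459.79, -28.83]), array([27.11, 17.21]), np.float64(1.48)]
lock 0.3 [403.7 210.3] 1247 [ 518. -409.   74.] [array([ 
[... 983 characters left out ...]
65.34)]
spool_b 0.61 [389.7 245.7] 131 [ 432. -385.   32.] [array([ 429.91, -379.49]), array([26.71, 35.36]), np.float64(16.6)]
[[233.33267762 422.27973882]
 [237.51052525 294.62299857]
 [241.25130179 180.32123821]]
box1 0.59 [257.8 171.7] 221 [662. 132.  25.]
box1 0.51 [283.9 234.1] 9278 [ 541. -132.   25.]
box1 0.5 [212.  168.7] 182 [565. 218.  25.]
box1 0.45 [148.  167.5] 161 [419. 324.  25.]
spool_a 0.87 [327.2 332.5] 315 [ 418. -398.   35.]
key_round 0.52 [251.2 210.4] 95 [524. -28.  38.]
key_square 0.48 [281.9 247.1] 143 [ 497. -177.   38.]
key_square 0.45 [250.  211.5] 100 [519. -30.  38.]
key_cross 0.66 [271.2 234.9] 74 [ 505. -131.   38.]
lock 0.54 [229.9 213.5] 214 [446. -53.  74.]
```

View pics/mat1.png

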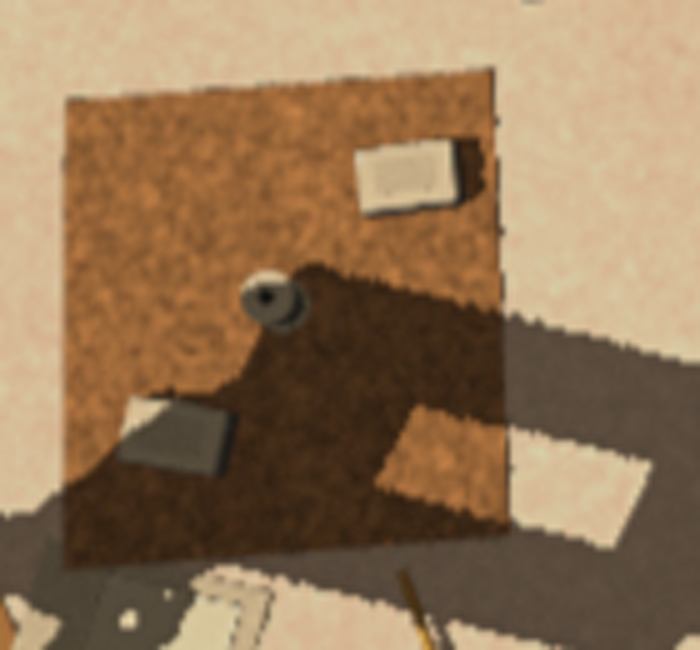

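View pics/scale1.png

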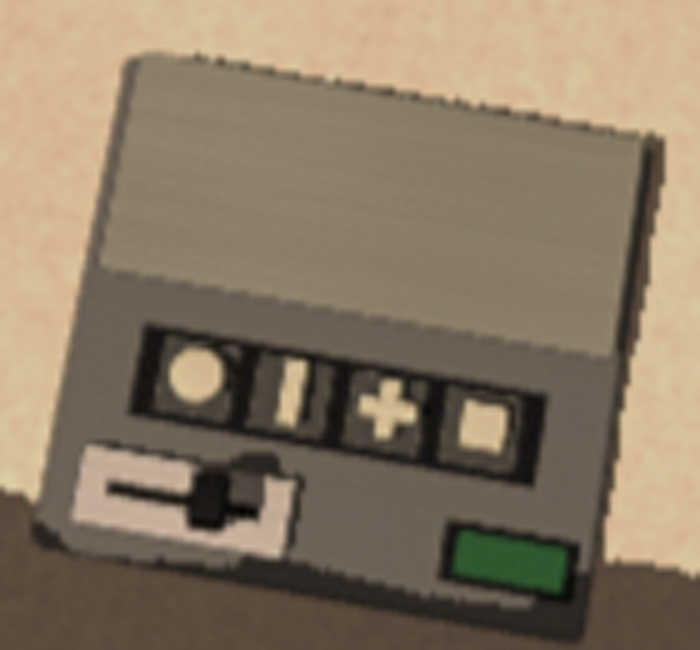

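View pics/side_mat.png

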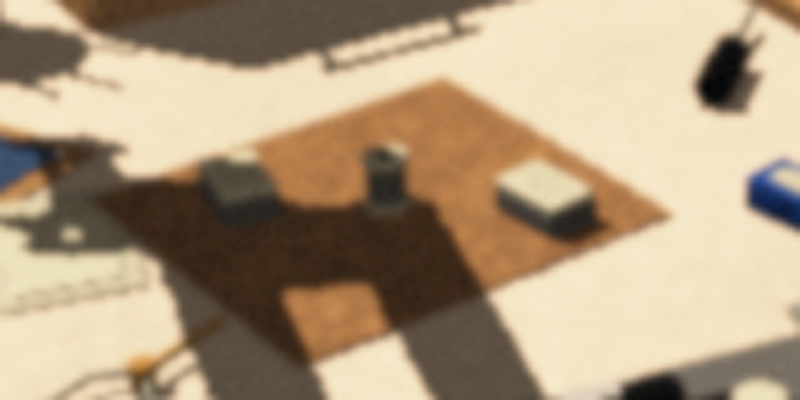

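```bash
cat >> h.py <<'E'
def keys(f,c=None,verbose=True):
    """white blobs -> scale pose from key tops in region"""
    c=c or cam(f); im=f["color"].astype(int); m=((im.min(2)>150)).astype(np.uint8)
    n,l,st,ce=cv2.connectedComponentsWithStats(m)
    return [(ce[i].round(1),st[i][4],back(f,ce[i],38,c)[0].round(1)[:2],st[i][:4]) for i in range(1,n) if 20<st[i][4]<4000]
def go(pos,yaw=None,s=None):
    """print turn/shift for a world TCP target (vertical tool), yaw deg"""
    s=s or r.sense(); R0=Ro.from_euler('xyz',s["tcp_rot"])
    sh=R0.inv().apply(np.array(pos,float)-s["eef_pos"])
    y=np.degrees(s["tcp_rot"][2]) if yaw is None else yaw
    R1=Ro.from_euler('xyz',[np.pi,0,np.radians(y)])
    tv=(R0.inv()*R1).as_rotvec(degrees=True)
    print("turn",tv.round(1).tolist(),"shift",sh.round(1).tolist(), "rows>=",int(np.ceil(max(np.linalg.norm(tv)/8.59,np.linalg.norm(sh)/50))))
E
python3 - <<'E'
from h import *
f=r.grab_frame("top")
for k in keys(f):
    if 220<k[0][0]<330 and 190<k[0][1]<260: print(k)
E
```

```text
(array([235.8, 228.6]), np.int32(205), array([465. ,   8.8]), array([225, 220,  26,  18], dtype=int32))
(array([260.5, 236.9]), np.int32(61), array([445.5, -54.7]), array([252, 234,  15,   7], dtype=int32))
```

```bash
sed -i 's/def keys(f,c=None,verbose=True)/def keys(f,c=None,th=150)/; s/im.min(2)>150/im.min(2)>th/' h.py
python3 - <<'E'
from h import *
f=r.grab_frame("top")
print(f["color"][205,249],f["color"][212,287],f["color"][195,262])
P={}
for k in keys(f,th=128):
    if 220<k[0][0]<330 and 190<k[0][1]<260: print(k)
E
```

```text
[211 185 145] [212 191 157] [108  97  84]
(array([248.6, 204.6]), np.int32(70), array([527.8, -22. ]), array([244, 200,  10,  10], dtype=int32))
(array([267.8, 207.9]), np.int32(40), array([520.4, -71.6]), array([266, 203,   5,  12], dtype=int32))
(array([286.9, 211.6]), np.int32(53), array([ 512.3, -121.1]), array([282, 207,  11,  10], dtype=int32))
(array([306.1, 214.9]), np.int32(62), array([ 505. , -170.4]), array([302, 211,   9,   9], dtype=int32))
(array([243.5, 230.1]), np.int32(382), array([461.5, -10.9]), array([225, 219,  43,  22], dtype=int32))
```

```bash
cat >> h.py <<'E'
O=np.array([551.0,-101.6]); YAW=-8.7
def sc(x,y):
    a=np.radians(YAW); return O+x*np.array([np.cos(a),np.sin(a)])+y*np.array([-np.sin(a),np.cos(a)])
E
python3 - <<'E'
from h import *
f=r.grab_frame("top")
print(back(f,[[251.6,229.6],[248,229.6],[256,229.6]],74), sc(-100,40),sc(-100,5),sc(70,0))
for p in [sc(-100,40),sc(-100,100)]: print(proj(f,[p[0],p[1],74]))
go([*sc(-100,5),150],81.3)
E
```

```text
[[459.57694236 -31.53575629  74.        ]
 [459.34081773 -22.68422174  74.        ]
 [459.86559476 -42.35638443  74.        ]] [458.20104413 -46.9341625 ] [452.90691542 -81.53144854] [ 620.19457208 -112.18825742]
[[257.84368891 230.32498596]]
[[233.862409   226.00555486]]
turn [-0.0, -0.0, 75.0] shift [-447.6, -518.0, 81.3] rows>= 14
```

>>> {"op": "play_rows", "data": {"moves": [[[0,0,37],[-224,-259,40],0],[[0,0,75],[-448,-518,81],0],[[0,0,75],[-448,-518,81],0],[[0,0,75],[-448,-518,81],0],[[0,0,75],[-448,-518,81],0],[[0,0,75],[-448,-518,81],0],[[0,0,75],[-448,-518,81],0],[[0,0,75],[-448,-518,81],0],[[0,0,75],[-448,-518,81],0],[[0,0,75],[-448,-518,81],0],[[0,0,75],[-448,-518,81],0],[[0,0,75],[-448,-518,81],0],[[0,0,75],[-448,-518,81],0],[[0,0,75],[-448,-518,81],0],[[0,0,75],[-448,-518,81],0],[[0,0,75],[-448,-518,81],0],[[0,0,75],[-448,-518,81],0],[[0,0,75],[-448,-518,81],0],[[0,0,75],[-448,-518,81],0]], "newtons": 40}}

```text
clock: 3.25
eef_pos: [453.2, -80.7, 150.5]
tcp_rot: [3.141, -0.0, 1.422]
contact_force: [-0.8, 1.1, -0.1]
opening: 0.0
```

```bash
python3 - <<'E'
from h import *
s=r.sense(); f=r.grab_frame("wrist"); cv2.imwrite("pics/w1.png",f["color"][:,:,::-1]); c=cam(f,s)
print(s["clock"],s["eef_pos"].round(1),np.degrees(s["tcp_rot"]).round(2),s["contact_force"].round(2),s["opening"])
for nm,y in [("round",75),("bar",25),("cross",-25),("square",-75)]: print(nm,proj(f,[*sc(-35,y),38],c).round(1))
print("lock0",proj(f,[*sc(-100,40),74],c),"track",proj(f,[[*sc(-100+a,70+b),34] for a,b in [(-20,-55),(-20,55),(20,55),(20,-55)]],c).round(0).tolist())
E
```

```text
3.25 [453.2 -80.7 150.5] [179.98  -0.    81.45] [-0.77  1.06 -0.11] 0.000286434734837543
round [[334.5 102.1]]
bar [[330.1 161.9]]
cross [[326.2 215.7]]
square [[322.7 264.3]]
lock0 [[255.53093994 151.14217598]] track [[233.0, 172.0], [230.0, 36.0], [281.0, 36.0], [278.0, 172.0]]
```

View pics/w1.png

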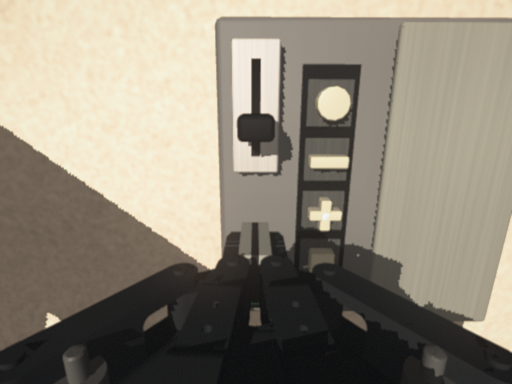

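>>> {"op": "play_rows", "data": {"moves": [[[0,0,0],[0,0,45],0],[[0,0,0],[0,0,85],0],[[0,0,0],[0,0,102],0],[[0,0,0],[0,0,102],0],[[0,0,0],[10,0,102],0],[[0,0,0],[18,0,102],0],[[0,0,0],[24,0,102],0],[[0,0,0],[30,0,102],0],[[0,0,0],[36,0,102],0],[[0,0,0],[42,0,102],0],[[0,0,0],[48,0,102],0],[[0,0,0],[54,0,102],0],[[0,0,0],[60,0,102],0],[[0,0,0],[66,0,102],0],[[0,0,0],[69,0,102],0],[[0,0,0],[69,0,102],0]]}}

```text
clock: 4.9
eef_pos: [463.4, -12.1, 48.4]
tcp_rot: [-3.141, -0.0, 1.422]
contact_force: [-0.3, -0.6, 1.0]
opening: -0.003
```

```bash
python3 - <<'E'
from h import *
s=r.sense(); f=r.grab_frame("wrist"); cv2.imwrite("pics/w2.png",f["color"][:,:,::-1])
print(s["clock"],s["eef_pos"].round(1),np.degrees(s["tcp_rot"]).round(2),s["contact_force"].round(2)); print(sc(-100,79))
f=r.grab_frame("top");crop(f,"t2",210,130,350,260,5)
E
```

```text
4.9 [463.4 -12.1  48.4] [-1.7999e+02 -1.0000e-02  8.1460e+01] [-0.29 -0.64  1.  ]
[464.10021612  -8.38290092]
```

View pics/w2.png

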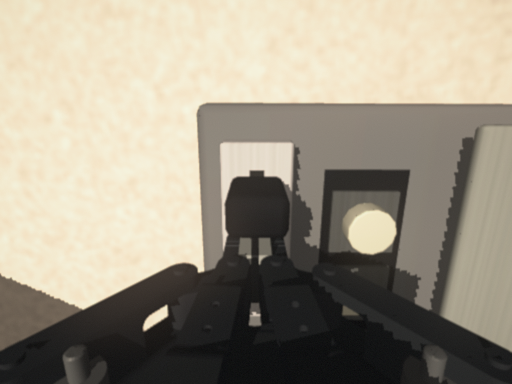

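>>> {"op": "play_rows", "data": {"moves": [[[0,0,0],[2,0,0],0],[[0,0,0],[4,0,0],0],[[0,0,0],[5,0,0],0],[[0,0,0],[6,0,0],0],[[0,0,0],[6,0,0],0],[[0,0,0],[6,0,0],0]]}}

```text
clock: 5.6
eef_pos: [463.6, -8.8, 48.4]
tcp_rot: [-3.141, 0.003, 1.423]
contact_force: [-2.2, -21.4, 3.1]
opening: 0.0
```

>>> {"op": "play_rows", "data": {"moves": [[[0,0,0],[-4,0,0],0],[[0,0,0],[-10,0,0],0],[[0,0,0],[-10,0,-20],0],[[0,0,0],[-10,0,-50],0],[[0,0,0],[-10,0,-60],0],[[0,0,0],[-10,0,-60],0]]}}

```text
clock: 6.2
eef_pos: [463.3, -18.5, 109.6]
tcp_rot: [3.139, 0.003, 1.423]
contact_force: [0.3, 0.7, -0.0]
opening: 0.001
```

```bash
python3 - <<'E'
from h import *
s=r.sense(); f=r.grab_frame("wrist"); cv2.imwrite("pics/w3.png",f["color"][:,:,::-1]);c=cam(f,s)
print(s["clock"],s["eef_pos"].round(1),s["contact_force"].round(2))
print(proj(f,[[*sc(-100,100),74],[*sc(-35,75),38]],c).round(1))
go([*sc(-35,75),50],81.4)
for d in r.silhouettes(f,"key_round"): print(d["conf"],d["location"],back(f,d["location"],37,c))
E
```

```text
6.2 [463.3 -18.5 109.6] [ 0.35  0.69 -0.02]
[[254.8 166.5]
 [341.3 189.3]]
turn [0.0, 0.2, 0.1] shift [6.1, 65.1, 58.6] rows>= 2
0.86 [335.6, 190.0] [[523.73232065 -22.38721118  37.        ]]
```

View pics/w3.png

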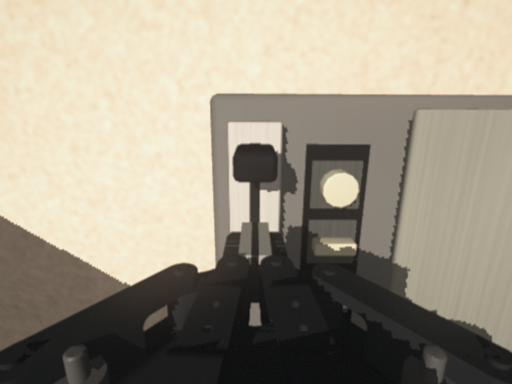

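>>> {"op": "play_rows", "data": {"moves": [[[0,0,0],[6,40,20],0],[[0,0,0],[6,65,45],0],[[0,0,0],[6,65,60],0],[[0,0,0],[6,65,66],0],[[0,0,0],[6,65,70],0],[[0,0,0],[6,65,74],0],[[0,0,0],[6,65,76],0],[[0,0,0],[6,65,78],0],[[0,0,0],[6,65,78],0],[[0,0,0],[6,65,78],0]]}}

```text
clock: 7.3
eef_pos: [526.0, -22.2, 32.5]
tcp_rot: [-3.14, 0.003, 1.423]
contact_force: [-13.1, 0.4, 36.8]
opening: 0.002
```

>>> {"op": "play_rows", "data": {"moves": [[[0,0,0],[0,0,-10],0],[[0,0,0],[0,0,-25],0],[[0,0,0],[-40,0,-27],0],[[0,0,0],[-80,0,-27],0],[[0,0,0],[-120,0,-27],0],[[0,0,0],[-150,0,-27],0],[[0,0,0],[-150,0,-27],0],[[0,0,0],[-150,0,-27],0]]}}

```text
clock: 8.1
eef_pos: [504.0, -170.9, 60.5]
tcp_rot: [-3.141, 0.003, 1.422]
contact_force: [0.2, 0.8, 1.3]
opening: -0.001
```

```bash
python3 - <<'E'
from h import *
s=r.sense(); f=r.grab_frame("wrist"); cv2.imwrite("pics/w4.png",f["color"][:,:,::-1]);c=cam(f,s)
print(s["clock"],s["eef_pos"].round(1),s["contact_force"].round(2))
go([*sc(-35,-75),32.5],81.4)
f=r.grab_frame("top");crop(f,"t4",210,130,350,260,5)
E
```

```text
8.1 [ 504.  -170.9   60.5] [0.24 0.8  1.29]
turn [-0.1, 0.2, 0.1] shift [0.0, 1.1, 27.8] rows>= 1
```

View pics/t4.png

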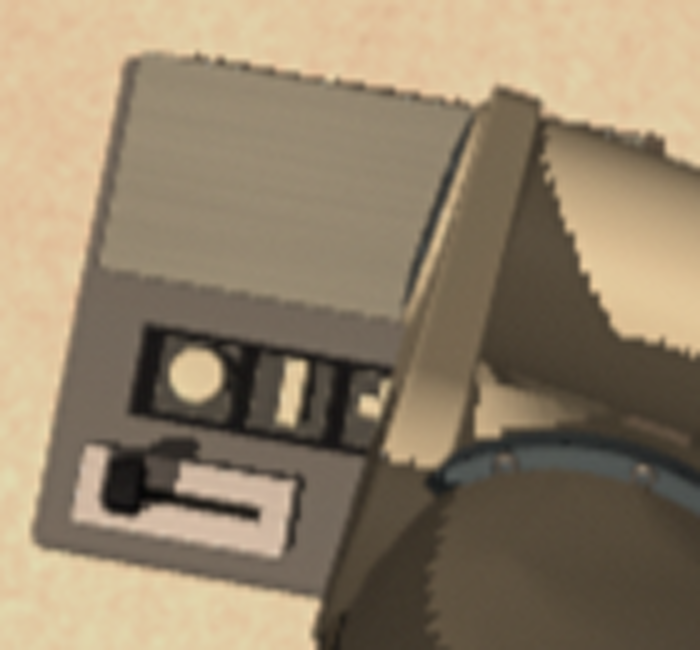

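Lock grip sits at the left end of its slot (crop 125,485) and the pan is empty. Next I press the square key.

>>> {"op": "play_rows", "data": {"moves": [[[0,0,0],[0,1,12],0],[[0,0,0],[0,1,18],0],[[0,0,0],[0,1,23],0],[[0,0,0],[0,1,26],0],[[0,0,0],[0,1,28],0],[[0,0,0],[0,1,29],0],[[0,0,0],[0,1,29],0],[[0,0,0],[0,1,29],0]]}}

```text
clock: 9.0
eef_pos: [504.9, -169.2, 32.7]
tcp_rot: [-3.139, 0.002, 1.423]
contact_force: [-6.6, 7.3, 25.8]
opening: -0.0
```

```bash
python3 - <<'E'
from h import *
go([520,250,230],90)
E
```

```text
turn [-0.1, 0.1, -8.4] shift [416.5, -47.1, -198.2] rows>= 10
```

>>> {"op": "play_rows", "data": {"moves": [[[0,0,0],[0,0,-20],0.5],[[0,0,0],[0,0,-60],1],[[0,0,-8],[416,-47,-198],1],[[0,0,-8],[416,-47,-198],1],[[0,0,-8],[416,-47,-198],1],[[0,0,-8],[416,-47,-198],1],[[0,0,-8],[416,-47,-198],1],[[0,0,-8],[416,-47,-198],1],[[0,0,-8],[416,-47,-198],1],[[0,0,-8],[416,-47,-198],1],[[0,0,-8],[416,-47,-198],1],[[0,0,-8],[416,-47,-198],1],[[0,0,-8],[416,-47,-198],1],[[0,0,-8],[416,-47,-198],1],[[0,0,-8],[416,-47,-198],1],[[0,0,-8],[416,-47,-198],1]]}}

```text
clock: 10.6
eef_pos: [519.9, 248.4, 229.5]
tcp_rot: [-3.138, 0.002, 1.561]
contact_force: [-0.5, 0.6, -0.6]
opening: 1.001
```

```bash
cat >> h.py <<'E'
def boxes(f,c=None,z=25,conf=0.3):
    c=c or cam(f)
    for d in r.silhouettes(f,"box1"):
        if d["conf"]<conf: continue
        (a,b),(w,h),an=rect(d["mask"],f,z,c)
        m=d["mask"]; col=f["color"][m].mean(0).round()
        print(round(d["conf"],2),np.round(d["location"]),"area",m.sum(),"ctr",round(a,1),round(b,1),"wh",round(w,1),round(h,1),"ang",round(an,1),"rgb",col)
E
python3 - <<'E'
from h import *
s=r.sense(); f=r.grab_frame("wrist"); cv2.imwrite("pics/w5.png",f["color"][:,:,::-1]);c=cam(f,s)
print(s["clock"],s["eef_pos"].round(1),s["contact_force"].round(2),s["opening"])
boxes(f,c)
E
```

```text
10.6 [519.9 248.4 229.5] [-0.46  0.61 -0.64] 1.0006323582644354
0.91 [291. 171.] area 1209 ctr 561.8 238.2 wh 33.9 54.7 ang 7.8 rgb [191. 175. 144.]
0.85 [382. 223.] area 1217 ctr 679.5 168.7 wh 38.9 58.2 ang 11.7 rgb [102. 108. 129.]
0.62 [170.  77.] area 1673 ctr 426.9 344.3 wh 51.3 37.7 ang 83.9 rgb [181. 170. 140.]
```

View pics/w5.png

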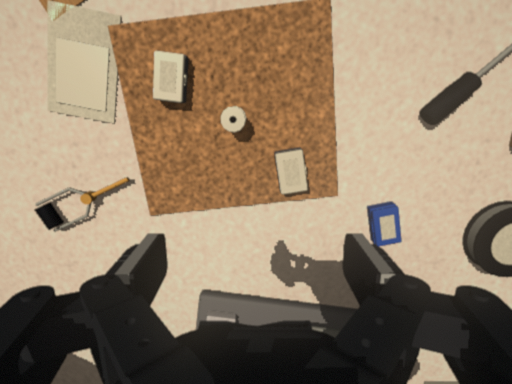

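```bash
python3 - <<'E'
from h import *
go([562,236,90],97.8)
go([562,236,5],97.8)
E
```

```text
turn [-0.2, 0.1, -8.3] shift [-12.0, 42.4, 139.6] rows>= 3
turn [-0.2, 0.1, -8.3] shift [-11.9, 42.7, 224.6] rows>= 5
```

>>> {"op": "play_rows", "data": {"moves": [[[0,0,-8],[-12,42,40],1],[[0,0,-8],[-12,42,90],1],[[0,0,-8],[-12,42,140],1],[[0,0,-8],[-12,42,140],1],[[0,0,-8],[-12,42,175],1],[[0,0,-8],[-12,42,200],1],[[0,0,-8],[-12,42,215],1],[[0,0,-8],[-12,42,223],1],[[0,0,-8],[-12,42,224],1],[[0,0,-8],[-12,42,224],1],[[0,0,-8],[-12,42,224],0.3],[[0,0,-8],[-12,42,224],0.2],[[0,0,-8],[-12,42,224],0.2],[[0,0,-8],[-12,42,224],0.2],[[0,0,-8],[-12,42,224],0.2]], "newtons": 30}}

```text
clock: 12.2
eef_pos: [561.7, 236.0, 6.2]
tcp_rot: [-3.139, 0.002, 1.701]
contact_force: [-1.1, 0.0, 5.5]
opening: 0.392
```

```bash
python3 - <<'E'
from h import *
s=r.sense(); f=r.grab_frame("wrist"); cv2.imwrite("pics/w6.png",f["color"][:,:,::-1]);c=cam(f,s)
print(s["clock"],s["eef_pos"].round(1),s["contact_force"].round(2),s["opening"])
E
```

```text
12.2 [561.7 236.    6.2] [-1.13  0.03  5.51] 0.39194905106517575
```

View pics/w6.png

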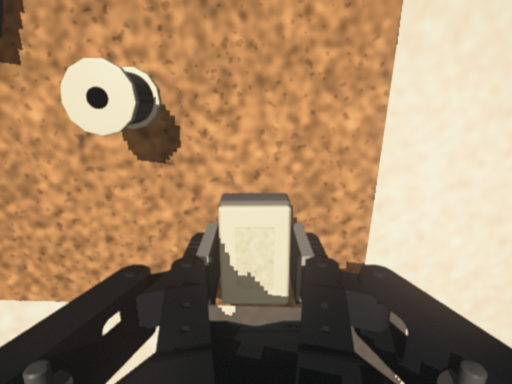

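```bash
python3 - <<'E'
from h import *
go([*sc(70,-60),110],81.3)
E
```

```text
turn [-0.1, 0.1, 16.2] shift [-410.6, -4.3, -103.2] rows>= 9
```

>>> {"op": "play_rows", "data": {"moves": [[[0,0,0],[0,0,-10],0.2],[[0,0,0],[0,0,-30],0.2],[[0,0,0],[0,0,-60],0.2],[[0,0,0],[0,0,-90],0.2],[[0,0,0],[0,0,-104],0.2],[[0,0,0],[0,0,-104],0.2],[[0,0,0],[0,0,-104],0.2]]}}

```text
clock: 12.95
eef_pos: [561.4, 236.0, 109.6]
tcp_rot: [-3.139, 0.002, 1.701]
contact_force: [0.3, 0.3, -0.9]
opening: 0.389
```

```bash
python3 - <<'E'
from h import *
s=r.sense(); print(s["clock"],s["eef_pos"].round(1),s["contact_force"].round(2),s["opening"])
go([*sc(70,-60),110],81.3)
E
```

```text
12.95 [561.4 236.  109.6] [ 0.34  0.33 -0.93] 0.38873175538374394
turn [-0.2, 0.1, 16.2] shift [-410.5, -3.8, 0.3] rows>= 9
```

>>> {"op": "play_rows", "data": {"moves": [[[0,0,1],[-10,0,0],0.2],[[0,0,2],[-30,0,0],0.2],[[0,0,3],[-60,-1,0],0.2],[[0,0,4],[-90,-1,0],0.2],[[0,0,5],[-120,-1,0],0.2],[[0,0,6],[-150,-1,0],0.2],[[0,0,7],[-180,-2,0],0.2],[[0,0,8],[-210,-2,0],0.2],[[0,0,9],[-240,-2,0],0.2],[[0,0,11],[-270,-3,0],0.2],[[0,0,12],[-300,-3,0],0.2],[[0,0,14],[-330,-3,0],0.2],[[0,0,15],[-360,-4,0],0.2],[[0,0,16.2],[-385,-4,0],0.2],[[0,0,16.2],[-402,-4,0],0.2],[[0,0,16.2],[-411,-4,0],0.2],[[0,0,16.2],[-411,-4,0],0.2],[[0,0,16.2],[-411,-4,0],0.2]]}}

```text
clock: 14.75
eef_pos: [610.6, -171.3, 109.8]
tcp_rot: [-3.138, 0.002, 1.419]
contact_force: [-0.5, 0.2, 0.0]
opening: 0.39
```

```bash
python3 - <<'E'
from h import *
s=r.sense(); print(s["clock"],s["eef_pos"].round(1),np.degrees(s["tcp_rot"]),s["contact_force"].round(2),s["opening"])
f=r.grab_frame("wrist"); cv2.imwrite("pics/w7.png",f["color"][:,:,::-1])
go([*sc(70,-60),48],81.3)
E
```

```text
14.75 [ 610.6 -171.3  109.8] [-1.79813386e+02  1.14945126e-01  8.12964877e+01] [-0.55  0.23  0.01] 0.3902012913309879
turn [-0.2, 0.1, 0.0] shift [-0.3, 0.7, 62.0] rows>= 2
```

View pics/w7.png

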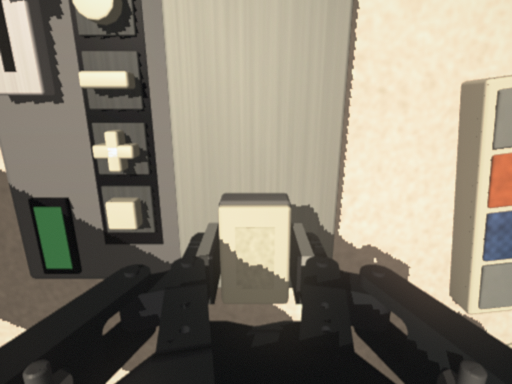

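>>> {"op": "play_rows", "data": {"moves": [[[0,0,0],[0,1,20],0.2],[[0,0,0],[0,1,40],0.2],[[0,0,0],[0,1,50],0.2],[[0,0,0],[0,1,55],0.2],[[0,0,0],[0,1,58],0.2],[[0,0,0],[0,1,60],0.2],[[0,0,0],[0,1,61],0.2],[[0,0,0],[0,1,61.5],0.2],[[0,0,0],[0,1,61.5],0.2]]}}

```text
clock: 15.7
eef_pos: [611.7, -171.4, 48.8]
tcp_rot: [-3.139, 0.002, 1.419]
contact_force: [0.9, -0.5, -0.4]
opening: 0.392
```

>>> {"op": "play_rows", "data": {"moves": [[[0,0,0],[0,0,0.6],0.2],[[0,0,0],[0,0,1.2],0.2],[[0,0,0],[0,0,1.2],0.2]]}}

```text
clock: 16.0
eef_pos: [611.9, -171.5, 48.2]
tcp_rot: [-3.14, 0.002, 1.419]
contact_force: [-1.4, 0.6, 6.0]
opening: 0.39
```

Contact reached; release and look.

>>> {"op": "play_rows", "data": {"moves": [[[0,0,0],[0,0,0],0.45],[[0,0,0],[0,0,0],0.55],[[0,0,0],[0,0,0],0.6],[[0,0,0],[0,0,0],0.6],[[0,0,0],[0,0,-15],0.6],[[0,0,0],[0,0,-40],0.6],[[0,0,0],[0,0,-80],0.6],[[0,0,0],[0,0,-100],0.6],[[0,0,0],[0,0,-100],0.6]]}}

```text
clock: 16.9
eef_pos: [614.5, -171.9, 152.9]
tcp_rot: [3.137, 0.003, 1.419]
contact_force: [0.7, -0.3, 0.3]
opening: 0.601
```

```bash
python3 - <<'E'
from h import *
s=r.sense(); print(s["clock"],s["eef_pos"].round(1),s["contact_force"].round(2),s["opening"])
f=r.grab_frame("wrist"); cv2.imwrite("pics/w8.png",f["color"][:,:,::-1]); boxes(f,cam(f,s),67); print(sc(70,-60))
f=r.grab_frame("top"); boxes(f); crop(f,"t8",70,130,350,290,2)
go([425,325,200],85)
E
```

```text
16.9 [ 614.5 -171.9  152.9] [ 0.71 -0.31  0.29] 0.6011722390082065
0.58 [251. 190.] area 2646 ctr 611.7 -169.5 wh 53.4 33.4 ang 81.6 rgb [227. 217. 185.]
[ 611.11892286 -171.49789063]
0.86 [105. 242.] area 263 ctr 425.1 341.4 wh 55.0 32.5 ang 80.4 rgb [198. 177. 139.]
0.59 [179. 144.] area 286 ctr 683.3 160.3 wh 41.5 53.5 ang 11.5 rgb [103. 109. 127.]
turn [-0.2, 0.1, -3.7] shift [462.2, -259.3, -52.6] rows>= 11
```

View pics/w8.png

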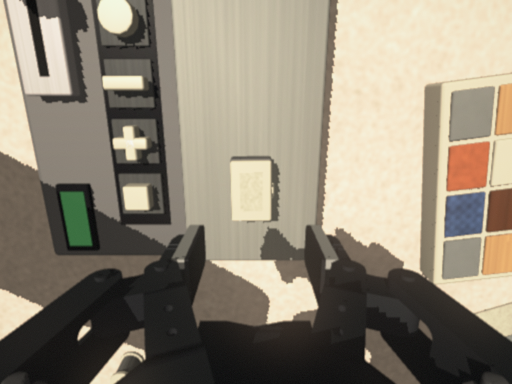

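View pics/t8.png

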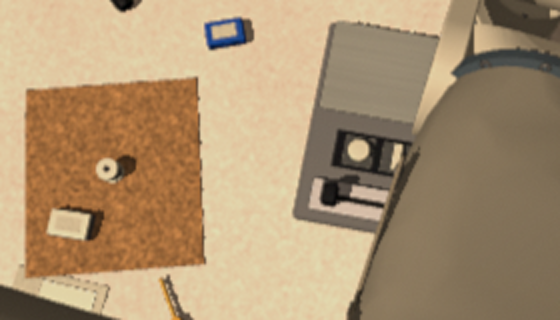

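```bash
python3 - <<'E'
from h import *
go([440,320,180],82)
E
```

```text
turn [-0.2, 0.1, -0.7] shift [459.5, -243.7, -32.7] rows>= 11
```

>>> {"op": "play_rows", "data": {"moves": [[[0,0,-1],[462,-242,-30],1],[[0,0,-1],[462,-242,-30],1],[[0,0,-1],[462,-242,-30],1],[[0,0,-1],[462,-242,-30],1],[[0,0,-1],[462,-242,-30],1],[[0,0,-1],[462,-242,-30],1],[[0,0,-1],[462,-242,-30],1],[[0,0,-1],[462,-242,-30],1],[[0,0,-1],[462,-242,-30],1],[[0,0,-1],[462,-242,-30],1],[[0,0,-1],[462,-242,-30],1],[[0,0,-1],[462,-242,-30],1],[[0,0,-1],[462,-242,-30],1],[[0,0,-1],[462,-242,-30],1]]}}

```text
clock: 18.5
eef_pos: [441.9, 321.0, 176.5]
tcp_rot: [-3.137, 0.003, 1.436]
contact_force: [-0.0, 0.2, -0.8]
opening: 1.003
```

```bash
python3 - <<'E'
from h import *
s=r.sense(); print(s["clock"],s["eef_pos"].round(1),np.degrees(s["tcp_rot"]).round(2),s["contact_force"].round(2),s["opening"])
f=r.grab_frame("wrist"); cv2.imwrite("pics/w9.png",f["color"][:,:,::-1]); boxes(f,cam(f,s),25)
f=r.grab_frame("top"); boxes(f); 
go([426,343,5],82)
E
```

```text
18.5 [441.9 321.  176.5] [-179.72    0.19   82.28] [-0.03  0.2  -0.75] 1.003458217953782
0.9 [482. 269.] area 1566 ctr 675.8 172.9 wh 42.2 65.6 ang 12.4 rgb [ 97. 104. 127.]
0.63 [237. 152.] area 1830 ctr 424.4 346.1 wh 52.8 35.3 ang 82.3 rgb [203. 187. 154.]
0.83 [183. 147.] area 257 ctr 684.1 160.9 wh 37.8 51.9 ang 11.5 rgb [ 92. 100. 120.]
0.68 [306. 172.] area 294 ctr 621.0 -175.7 wh 55.4 39.2 ang 81.9 rgb [184. 162. 128.]
0.52 [104. 242.] area 310 ctr 424.0 342.1 wh 58.1 36.7 ang 81.6 rgb [180. 160. 125.]
turn [-0.2, 0.1, 0.2] shift [19.8, -18.5, 172.2] rows>= 4
```

View pics/w9.png

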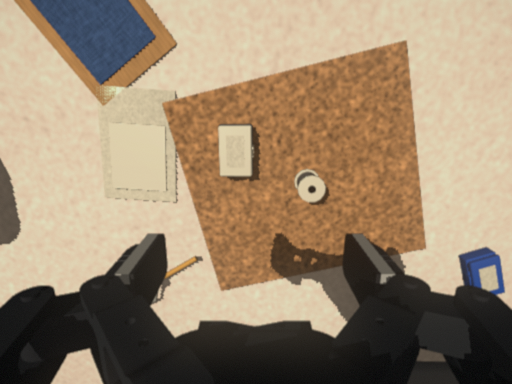

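>>> {"op": "play_rows", "data": {"moves": [[[0,0,0],[10,-10,30],1],[[0,0,0],[20.5,-19.5,70],1],[[0,0,0],[20.5,-19.5,100],1],[[0,0,0],[20.5,-19.5,130],1],[[0,0,0],[20.5,-19.5,155],1],[[0,0,0],[20.5,-19.5,168],1],[[0,0,0],[20.5,-19.5,171],1],[[0,0,0],[20.5,-19.5,171],1],[[0,0,0],[20.5,-19.5,171],0.3],[[0,0,0],[20.5,-19.5,171],0.2],[[0,0,0],[20.5,-19.5,171],0.2],[[0,0,0],[20.5,-19.5,171],0.2],[[0,0,0],[20.5,-19.5,171],0.2]], "newtons": 30}}

```text
clock: 20.0
eef_pos: [425.5, 344.2, 7.0]
tcp_rot: [-3.138, 0.001, 1.435]
contact_force: [-0.7, -1.2, 5.8]
opening: 0.39
```

```bash
python3 - <<'E'
from h import *
s=r.sense(); print(s["clock"],s["eef_pos"].round(1),np.degrees(s["tcp_rot"]).round(2),s["contact_force"].round(2),s["opening"])
f=r.grab_frame("wrist"); cv2.imwrite("pics/w10.png",f["color"][:,:,::-1])
E
```

```text
20.0 [425.5 344.2   7. ] [-1.7982e+02  8.0000e-02  8.2230e+01] [-0.68 -1.24  5.79] 0.3898491414164774
```

View pics/w10.png

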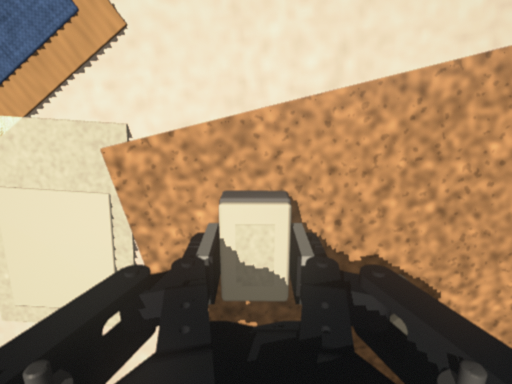

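>>> {"op": "play_rows", "data": {"moves": [[[0,0,0],[0,0,-10],0.2],[[0,0,0],[0,0,-30],0.2],[[0,0,0],[0,0,-60],0.2],[[0,0,0],[0,0,-90],0.2],[[0,0,0],[0,0,-110],0.2],[[0,0,0],[0,0,-114],0.2],[[0,0,0],[0,0,-114],0.2]]}}

```text
clock: 20.75
eef_pos: [426.1, 344.6, 121.8]
tcp_rot: [-3.14, 0.0, 1.435]
contact_force: [-0.5, -0.3, -0.7]
opening: 0.392
```

```bash
python3 - <<'E'
from h import *
s=r.sense(); print(s["clock"],s["eef_pos"].round(1),np.degrees(s["tcp_rot"]).round(2),s["contact_force"].round(2),s["opening"])
go([*sc(70,60),115],81.3)
E
```

```text
20.75 [426.1 344.6 121.8] [-1.7988e+02  1.0000e-02  8.2240e+01] [-0.49 -0.25 -0.71] 0.3920729121599126
turn [-0.1, 0.0, 0.9] shift [-366.4, 255.0, 6.4] rows>= 9
```

>>> {"op": "play_rows", "data": {"moves": [[[0,0,0],[-10,7,0],0.2],[[0,0,0],[-30,21,0],0.2],[[0,0,0],[-55,38,0],0.2],[[0,0,0],[-85,59,0],0.2],[[0,0,0.5],[-115,80,0],0.2],[[0,0,0.5],[-145,101,0],0.2],[[0,0,0.5],[-175,122,0],0.2],[[0,0,0.5],[-205,143,0],0.2],[[0,0,0.5],[-235,164,0],0.2],[[0,0,0.9],[-265,184,0],0.2],[[0,0,0.9],[-295,205,0],0.2],[[0,0,0.9],[-320,223,0],0.2],[[0,0,0.9],[-342,238,2],0.2],[[0,0,0.9],[-358,249,4],0.2],[[0,0,0.9],[-366,255,6],0.2],[[0,0,0.9],[-366,255,6],0.2],[[0,0,0.9],[-366,255,6],0.2]]}}

```text
clock: 22.45
eef_pos: [628.5, -51.9, 114.8]
tcp_rot: [-3.138, 0.0, 1.42]
contact_force: [-0.4, -0.7, -0.9]
opening: 0.389
```

```bash
python3 - <<'E'
from h import *
s=r.sense(); print(s["clock"],s["eef_pos"].round(1),np.degrees(s["tcp_rot"]).round(2),s["contact_force"].round(2),s["opening"])
f=r.grab_frame("wrist"); cv2.imwrite("pics/w11.png",f["color"][:,:,::-1])
go([*sc(70,60),49],81.3)
E
```

```text
22.45 [628.5 -51.9 114.8] [-179.8     0.     81.34] [-0.38 -0.74 -0.92] 0.3887371017090695
turn [-0.2, 0.0, 0.1] shift [-1.1, 1.0, 66.0] rows>= 2
```

View pics/w11.png

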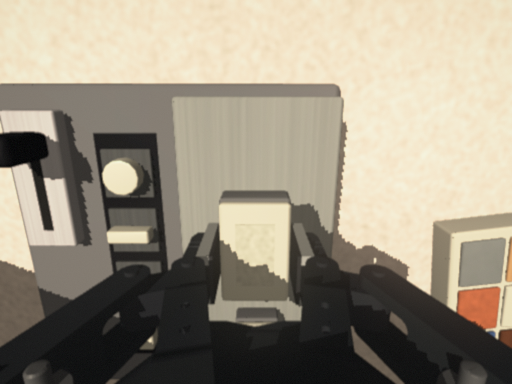

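>>> {"op": "play_rows", "data": {"moves": [[[0,0,0],[-1,1,20],0.2],[[0,0,0],[-1,1,40],0.2],[[0,0,0],[-1,1,53],0.2],[[0,0,0],[-1,1,59],0.2],[[0,0,0],[-1,1,62],0.2],[[0,0,0],[-1,1,64],0.2],[[0,0,0],[-1,1,65],0.2],[[0,0,0],[-1,1,66],0.2],[[0,0,0],[-1,1,66.5],0.2],[[0,0,0],[-1,1,66.5],0.2]]}}

```text
clock: 23.5
eef_pos: [629.6, -52.8, 49.1]
tcp_rot: [-3.139, -0.0, 1.42]
contact_force: [-0.4, 0.5, 2.9]
opening: 0.391
```

>>> {"op": "play_rows", "data": {"moves": [[[0,0,0],[0,0,0.5],0.2],[[0,0,0],[0,0,0.5],0.45],[[0,0,0],[0,0,0.5],0.55],[[0,0,0],[0,0,0],0.6],[[0,0,0],[0,0,0],0.6],[[0,0,0],[0,0,-15],0.6],[[0,0,0],[0,0,-40],0.6],[[0,0,0],[0,0,-70],0.3],[[0,0,0],[0,0,-70],0],[[0,0,0],[-60,-40,-70],0],[[0,0,0],[-60,-100,-70],0],[[0,0,0],[-60,-104,-70],0],[[0,0,0],[-60,-104,-70],0]]}}

```text
clock: 24.8
eef_pos: [513.5, -96.6, 119.2]
tcp_rot: [-3.135, -0.0, 1.419]
contact_force: [-1.0, -0.3, -0.8]
opening: -0.002
```

```bash
python3 - <<'E'
from h import *
s=r.sense(); print(s["clock"],s["eef_pos"].round(1),np.degrees(s["tcp_rot"]).round(2),s["contact_force"].round(2),s["opening"])
f=r.grab_frame("wrist"); cv2.imwrite("pics/w12.png",f["color"][:,:,::-1]); boxes(f,cam(f,s),67); print(sc(70,60),sc(70,-60))
f=r.grab_frame("top"); boxes(f,None,67); crop(f,"t12",70,130,350,290,2)
f=r.grab_frame("side"); boxes(f,None,67); crop(f,"s12",160,160,380,300,3)
go([*sc(-35,25),55],81.3)
E
```

```text
24.8 [513.5 -96.6 119.2] [-179.65   -0.     81.29] [-0.95 -0.31 -0.82] -0.0017784966464541865
0.82 [418. 115.] area 5242 ctr 623.2 -51.3 wh 50.5 41.3 ang 81.0 rgb [209. 199. 169.]
0.76 [398. 267.] area 2950 ctr 606.5 -162.1 wh 54.8 41.5 ang 81.4 rgb [148. 140. 119.]
[629.27022129 -52.87862421] [ 611.11892286 -171.49789063]
0.51 [182. 149.] area 269 ctr 670.7 153.1 wh 37.2 51.0 ang 11.5 rgb [ 95. 103. 122.]
0.8 [294. 198.] area 286 ctr 619.6 -64.3 wh 74.7 46.8 ang 78.4 rgb [167. 159. 134.]
0.71 [325. 221.] area 388 ctr 601.6 -181.4 wh 71.6 50.6 ang 82.1 rgb [96. 90. 75.]
0.61 [280. 237.] area 8560 ctr 517.7 -142.0 wh 312.5 275.0 ang 81.2 rgb [109. 104.  90.]
turn [-0.1, -0.0, 0.1] shift [24.7, -2.6, 64.5] rows>= 2
```

View pics/w12.png

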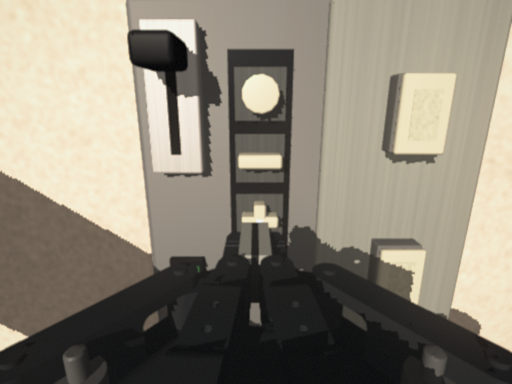

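View pics/s12.png

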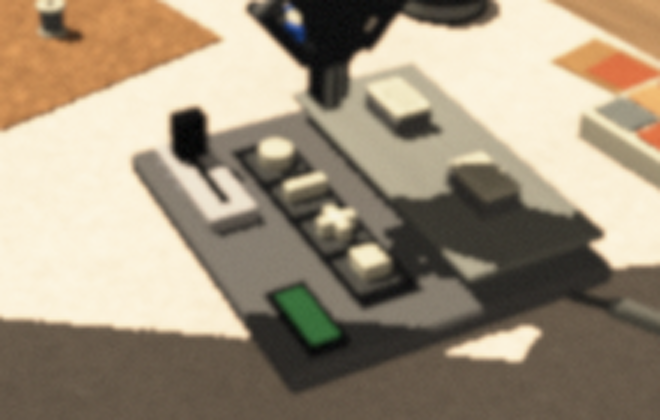

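>>> {"op": "play_rows", "data": {"moves": [[[0,0,0],[25,-2.6,30],0],[[0,0,0],[25,-2.6,55],0],[[0,0,0],[25,-2.6,72],0],[[0,0,0],[25,-2.6,78],0],[[0,0,0],[25,-2.6,82],0],[[0,0,0],[25,-2.6,85],0],[[0,0,0],[25,-2.6,87],0],[[0,0,0],[25,-2.6,88],0],[[0,0,0],[25,-2.6,88],0],[[0,0,0],[25,-2.6,88],0]]}}

```text
clock: 26.1
eef_pos: [520.5, -71.2, 32.9]
tcp_rot: [-3.141, -0.0, 1.42]
contact_force: [-4.4, 3.0, 13.1]
opening: -0.001
```

>>> {"op": "play_rows", "data": {"moves": [[[0,0,0],[0,0,-12],0],[[0,0,0],[0,0,-22],0],[[0,0,0],[-30,0,-24],0],[[0,0,0],[-50,0,-24],0],[[0,0,0],[-50,0,-24],0],[[0,0,0],[-50,0,-12],0],[[0,0,0],[-50,0,-6],0],[[0,0,0],[-50,0,-2],0],[[0,0,0],[-50,0,0],0],[[0,0,0],[-50,0,1],0],[[0,0,0],[-50,0,1],0],[[0,0,0],[-50,0,1],0]]}}

```text
clock: 27.3
eef_pos: [512.9, -120.1, 32.8]
tcp_rot: [-3.14, -0.0, 1.421]
contact_force: [-6.0, 1.1, 19.4]
opening: -0.0
```

```bash
python3 - <<'E'
from h import *
s=r.sense(); print(s["clock"],s["eef_pos"].round(1),np.degrees(s["tcp_rot"]).round(2),s["contact_force"].round(2)); print(sc(-35,-25))
f=r.grab_frame("wrist"); cv2.imwrite("pics/w13.png",f["color"][:,:,::-1])
E
```

```text
27.3 [ 512.9 -120.1   32.8] [-1.7993e+02 -3.0000e-02  8.1410e+01] [-5.97  1.12 19.43]
[ 512.62119346 -121.01821846]
```

View pics/w13.png

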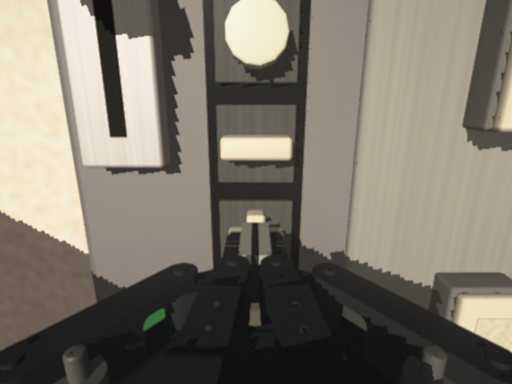

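```bash
python3 - <<'E'
from h import *
go([*sc(70,60),160],81.3)
E
```

```text
turn [-0.1, -0.0, 0.1] shift [83.9, 104.9, -127.3] rows>= 4
```

>>> {"op": "play_rows", "data": {"moves": [[[0,0,0],[0,0,-20],0],[[0,0,0],[0,0,-60],0.3],[[0,0,0],[20,30,-100],1],[[0,0,0],[84,106,-127],1],[[0,0,0],[84,106,-127],1],[[0,0,0],[84,106,-127],1],[[0,0,0],[84,106,-127],1],[[0,0,0],[84,106,-127],1]]}}

```text
clock: 28.15
eef_pos: [628.8, -52.8, 158.5]
tcp_rot: [-3.138, -0.0, 1.421]
contact_force: [-0.5, 0.7, 0.2]
opening: 0.998
```

```bash
python3 - <<'E'
from h import *
s=r.sense(); print(s["clock"],s["eef_pos"].round(1),np.degrees(s["tcp_rot"]).round(2),s["contact_force"].round(2))
f=r.grab_frame("wrist"); cv2.imwrite("pics/w14.png",f["color"][:,:,::-1]);boxes(f,cam(f,s),67)
go([*sc(70,60),49],81.3)
E
```

```text
28.15 [628.8 -52.8 158.5] [-179.78   -0.     81.44] [-0.51  0.66  0.2 ]
0.77 [256. 301.] area 1669 ctr 613.0 -158.5 wh 51.5 33.0 ang 82.5 rgb [175. 164. 138.]
0.63 [256. 185.] area 2548 ctr 629.3 -49.7 wh 52.5 34.4 ang 81.5 rgb [216. 204. 170.]
0.48 [148. 211.] area 493 ctr 535.9 -60.1 wh 11.6 32.4 ang 81.5 rgb [195. 184. 154.]
turn [-0.2, -0.0, 0.1] shift [0.6, 0.9, 109.7] rows>= 3
```

View pics/w14.png

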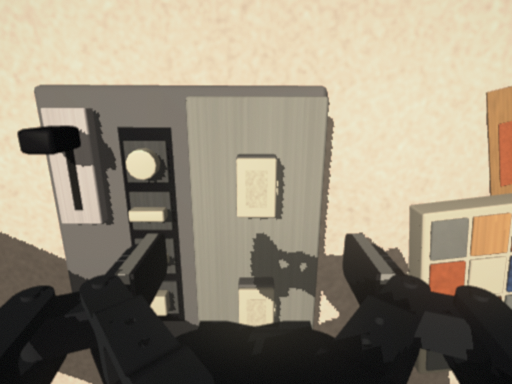

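>>> {"op": "play_rows", "data": {"moves": [[[0,0,0],[0.5,1,40],0.7],[[0,0,0],[0.5,1,75],0.7],[[0,0,0],[0.5,1,95],0.7],[[0,0,0],[0.5,1,105],0.7],[[0,0,0],[0.5,1,109],0.7],[[0,0,0],[0.5,1,109],0.7],[[0,0,0],[0.5,1,109],0.3],[[0,0,0],[0.5,1,109],0.2],[[0,0,0],[0.5,1,109],0.2],[[0,0,0],[0.5,1,109],0.2],[[0,0,0],[0.5,1,100],0.2],[[0,0,0],[0.5,1,80],0.2],[[0,0,0],[0.5,1,50],0.2],[[0,0,0],[0.5,1,40],0.2],[[0,0,0],[0.5,1,40],0.2]], "newtons": 30}}

```text
clock: 29.75
eef_pos: [630.8, -53.1, 120.7]
tcp_rot: [-3.142, -0.0, 1.42]
contact_force: [-0.6, 0.3, -1.0]
opening: 0.389
```

```bash
python3 - <<'E'
from h import *
s=r.sense(); print(s["clock"],s["eef_pos"].round(1),np.degrees(s["tcp_rot"]).round(2),s["contact_force"].round(2),s["opening"])
f=r.grab_frame("wrist"); cv2.imwrite("pics/w15.png",f["color"][:,:,::-1])
go([430,340,118],82)
E
```

```text
29.75 [630.8 -53.1 120.7] [-1.800e+02 -2.000e-02  8.139e+01] [-0.63  0.33 -1.03] 0.3890325208121319
turn [-0.1, -0.0, -0.6] shift [358.7, -256.5, 1.9] rows>= 9
```

View pics/w15.png

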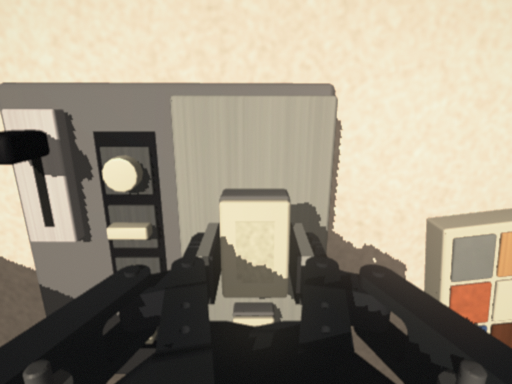

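>>> {"op": "play_rows", "data": {"moves": [[[0,0,0],[10,-7,0],0.2],[[0,0,0],[30,-21,0],0.2],[[0,0,0],[57,-41,0],0.2],[[0,0,0],[87,-62,0],0.2],[[0,0,0],[117,-84,0],0.2],[[0,0,0],[147,-105,0],0.2],[[0,0,0],[177,-127,0],0.2],[[0,0,0],[207,-148,0],0.2],[[0,0,0],[237,-170,0],0.2],[[0,0,0],[267,-191,0],0.2],[[0,0,0],[297,-213,0],0.2],[[0,0,0],[325,-233,0],0.2],[[0,0,0],[345,-247,0],0.2],[[0,0,0],[356,-255,0],0.2],[[0,0,0],[359,-256.5,0],0.2],[[0,0,0],[359,-256.5,0],0.2],[[0,0,0],[359,-256.5,0],0.2]]}}

```text
clock: 31.5
eef_pos: [430.3, 339.4, 119.6]
tcp_rot: [-3.139, 0.0, 1.42]
contact_force: [-0.0, -0.6, -0.3]
opening: 0.389
```

```bash
python3 - <<'E'
from h import *
s=r.sense(); print(s["clock"],s["eef_pos"].round(1),np.degrees(s["tcp_rot"]).round(2),s["contact_force"].round(2),s["opening"])
f=r.grab_frame("wrist"); cv2.imwrite("pics/w16.png",f["color"][:,:,::-1])
go([430,340,7.5],82)
E
```

```text
31.5 [430.3 339.4 119.6] [-1.7985e+02  3.0000e-02  8.1340e+01] [-0.04 -0.59 -0.27] 0.38906147601021435
turn [-0.1, 0.0, -0.7] shift [0.6, -0.2, 112.2] rows>= 3
```

View pics/w16.png

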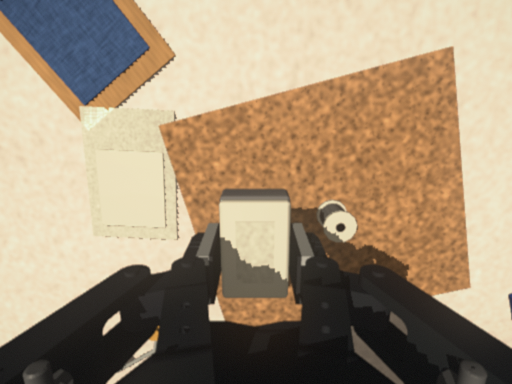

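>>> {"op": "play_rows", "data": {"moves": [[[0,0,0],[0,0,40],0.2],[[0,0,0],[0,0,75],0.2],[[0,0,0],[0,0,95],0.2],[[0,0,0],[0,0,104],0.2],[[0,0,0],[0,0,108],0.2],[[0,0,0],[0,0,110],0.2],[[0,0,0],[0,0,111],0.2],[[0,0,0],[0,0,112],0.2],[[0,0,0],[0,0,112.5],0.2],[[0,0,0],[0,0,112.5],0.2]]}}

```text
clock: 32.55
eef_pos: [430.9, 339.8, 9.0]
tcp_rot: [-3.141, -0.001, 1.419]
contact_force: [-1.9, -2.8, 12.9]
opening: 0.388
```

>>> {"op": "play_rows", "data": {"moves": [[[0,0,0],[0,0,0],0.45],[[0,0,0],[0,0,0],0.55],[[0,0,0],[0,0,0],0.58],[[0,0,0],[0,0,0],0.58],[[0,0,0],[0,0,-15],0.58],[[0,0,0],[0,0,-40],0.58],[[0,0,0],[0,0,-85],0.58],[[0,0,0],[0,0,-130],0.58],[[0,0,0],[0,0,-140],0.58]]}}

```text
clock: 33.45
eef_pos: [433.2, 341.4, 154.9]
tcp_rot: [3.137, -0.007, 1.42]
contact_force: [0.7, 1.3, 0.2]
opening: 0.578
```

```bash
python3 - <<'E'
from h import *
s=r.sense(); print(s["clock"],s["eef_pos"].round(1),np.degrees(s["tcp_rot"]).round(2),s["contact_force"].round(2),s["opening"])
f=r.grab_frame("wrist"); cv2.imwrite("pics/w17.png",f["color"][:,:,::-1]);boxes(f,cam(f,s))
f=r.grab_frame("top"); boxes(f,None,67)
go([*sc(70,-60),160],81.3)
E
```

```text
33.45 [433.2 341.4 154.9] [179.75  -0.39  81.33] [0.68 1.28 0.23] 0.5783107525687737
0.97 [496. 293.] area 1458 ctr 666.2 174.3 wh 32.8 67.3 ang 4.3 rgb [ 83.  95. 127.]
0.77 [252. 178.] area 1926 ctr 430.5 343.1 wh 52.8 34.3 ang 82.1 rgb [219. 206. 171.]
0.82 [305. 173.] area 296 ctr 610.0 -169.8 wh 52.5 39.3 ang 80.0 rgb [182. 161. 126.]
0.62 [278. 194.] area 10191 ctr 546.0 -98.3 wh 281.9 266.4 ang 81.7 rgb [87. 79. 67.]
0.6 [179. 146.] area 262 ctr 671.1 153.0 wh 37.2 49.9 ang 11.6 rgb [ 93. 100. 119.]
0.54 [107. 240.] area 299 ctr 427.9 323.3 wh 54.9 33.1 ang 81.3 rgb [182. 161. 126.]
turn [-0.1, -0.0, 0.0] shift [-477.7, 255.6, -12.0] rows>= 11
```

View pics/w17.png

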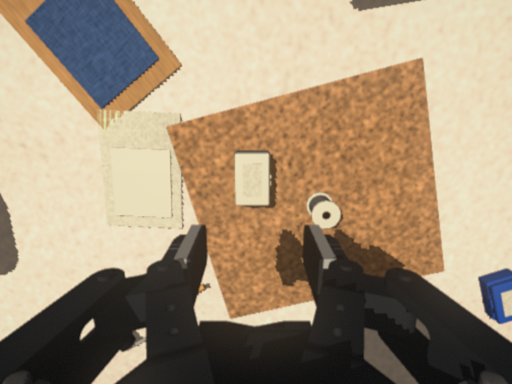

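Box B lies flat on the mat (253,179). Next, box A.

>>> {"op": "play_rows", "data": {"moves": [[[0,0,0],[-478,256,-12],0.7],[[0,0,0],[-478,256,-12],0.7],[[0,0,0],[-478,256,-12],0.7],[[0,0,0],[-478,256,-12],0.7],[[0,0,0],[-478,256,-12],0.7],[[0,0,0],[-478,256,-12],0.7],[[0,0,0],[-478,256,-12],0.7],[[0,0,0],[-478,256,-12],0.7],[[0,0,0],[-478,256,-12],0.7],[[0,0,0],[-478,256,-12],0.7],[[0,0,0],[-478,256,-12],0.7],[[0,0,0],[-478,256,-12],0.7],[[0,0,0],[-478,256,-12],0.7],[[0,0,0],[-478,256,-12],0.7]]}}

```text
clock: 35.05
eef_pos: [610.2, -170.8, 158.3]
tcp_rot: [-3.137, -0.001, 1.42]
contact_force: [-0.8, -0.3, 1.1]
opening: 0.696
```

```bash
python3 - <<'E'
from h import *
s=r.sense(); print(s["clock"],s["eef_pos"].round(1),np.degrees(s["tcp_rot"]).round(2),s["contact_force"].round(2),s["opening"])
f=r.grab_frame("wrist"); cv2.imwrite("pics/w18.png",f["color"][:,:,::-1]);boxes(f,cam(f,s),67)
go([611.4,-171.6,49],81.3)
E
```

```text
35.05 [ 610.2 -170.8  158.3] [-1.7973e+02 -7.0000e-02  8.1350e+01] [-0.85 -0.34  1.1 ] 0.6957572278879849
0.77 [256. 189.] area 2530 ctr 611.6 -169.8 wh 53.5 33.5 ang 81.4 rgb [226. 215. 183.]
turn [-0.2, -0.1, 0.1] shift [-1.1, 1.1, 110.2] rows>= 3
```

View pics/w18.png

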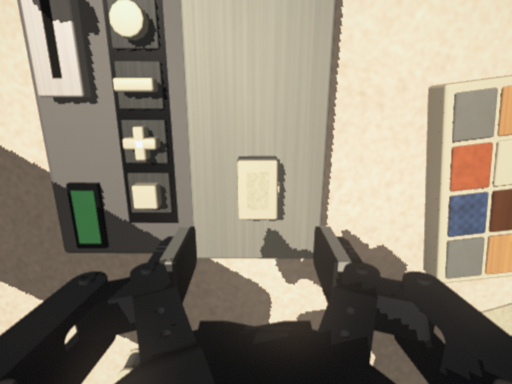

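>>> {"op": "play_rows", "data": {"moves": [[[0,0,0],[-1,1,40],0.7],[[0,0,0],[-1,1,75],0.7],[[0,0,0],[-1,1,95],0.7],[[0,0,0],[-1,1,105],0.7],[[0,0,0],[-1,1,109],0.7],[[0,0,0],[-1,1,109],0.7],[[0,0,0],[-1,1,109],0.3],[[0,0,0],[-1,1,109],0.2],[[0,0,0],[-1,1,109],0.2],[[0,0,0],[-1,1,109],0.2],[[0,0,0],[-1,1,100],0.2],[[0,0,0],[-1,1,80],0.2],[[0,0,0],[-1,1,50],0.2],[[0,0,0],[-1,1,40],0.2],[[0,0,0],[-1,1,40],0.2]], "newtons": 30}}

```text
clock: 36.65
eef_pos: [612.7, -171.9, 121.3]
tcp_rot: [3.141, -0.0, 1.421]
contact_force: [0.3, 0.4, -0.7]
opening: 0.389
```

```bash
python3 - <<'E'
from h import *
s=r.sense(); print(s["clock"],s["eef_pos"].round(1),np.degrees(s["tcp_rot"]).round(2),s["contact_force"].round(2),s["opening"])
go([550,240,120],96)
f=r.grab_frame("top"); boxes(f,None,25)
E
```

```text
36.65 [ 612.7 -171.9  121.3] [ 1.7997e+02 -2.0000e-02  8.1400e+01] [ 0.3   0.35 -0.71] 0.38885765353220836
turn [0.0, -0.0, -14.6] shift [397.9, -123.6, 1.4] rows>= 9
0.87 [ 88. 239.] area 279 ctr 430.9 382.2 wh 56.7 33.8 ang 84.4 rgb [207. 187. 147.]
0.57 [182. 148.] area 263 ctr 684.1 160.9 wh 38.7 51.9 ang 11.6 rgb [105. 113. 134.]
```

```bash
python3 - <<'E'
from h import *
f=r.grab_frame("top"); crop(f,"t19",70,155,190,285,5)
E
```

```text
(no output)
```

View pics/t19.png

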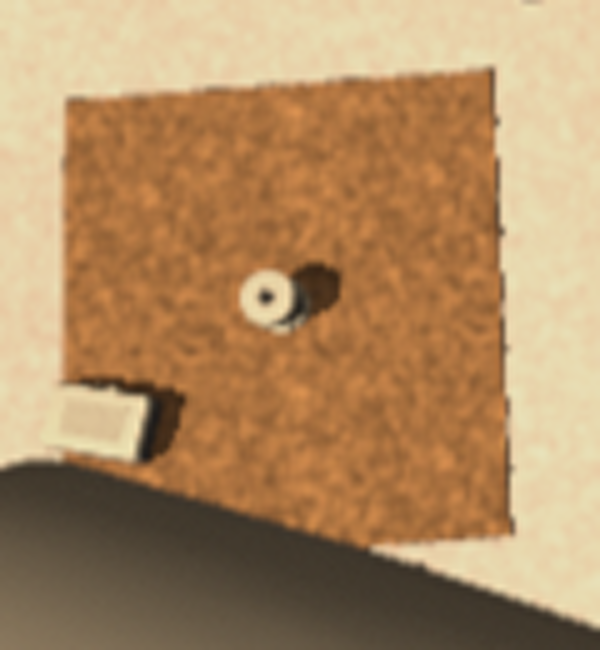

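>>> {"op": "play_rows", "data": {"moves": [[[0,0,0],[10,-3,0],0.2],[[0,0,-1],[30,-9,0],0.2],[[0,0,-2],[60,-18,0],0.2],[[0,0,-3],[90,-28,0],0.2],[[0,0,-4],[120,-37,0],0.2],[[0,0,-5],[150,-46,0],0.2],[[0,0,-6],[180,-56,0],0.2],[[0,0,-7],[210,-65,0],0.2],[[0,0,-8],[240,-74,0],0.2],[[0,0,-10],[270,-84,0],0.2],[[0,0,-11],[300,-93,0],0.2],[[0,0,-12],[330,-102,0],0.2],[[0,0,-14],[355,-110,0],0.2],[[0,0,-14.6],[375,-116,0],0.2],[[0,0,-14.6],[390,-121,0],0.2],[[0,0,-14.6],[398,-124,0],0.2],[[0,0,-14.6],[398,-124,0],0.2],[[0,0,-14.6],[398,-124,0],0.2]]}}

```text
clock: 38.6
eef_pos: [547.4, 240.2, 118.9]
tcp_rot: [-3.137, -0.002, 1.675]
contact_force: [0.3, -0.4, -0.2]
opening: 0.39
```

>>> {"op": "play_rows", "data": {"moves": [[[0,0,0],[0,0,40],0.2],[[0,0,0],[0,0,75],0.2],[[0,0,0],[0,0,95],0.2],[[0,0,0],[0,0,104],0.2],[[0,0,0],[0,0,108],0.2],[[0,0,0],[0,0,110],0.2],[[0,0,0],[0,0,111],0.2],[[0,0,0],[0,0,111],0.2]]}}

```text
clock: 39.4
eef_pos: [547.4, 240.1, 9.6]
tcp_rot: [-3.138, -0.002, 1.675]
contact_force: [-2.1, -3.1, 4.4]
opening: 0.395
```

>>> {"op": "play_rows", "data": {"moves": [[[0,0,0],[0,0,0.6],0.2],[[0,0,0],[0,0,0.6],0.2],[[0,0,0],[0,0,0.6],0.45],[[0,0,0],[0,0,0.6],0.58],[[0,0,0],[0,0,0],0.58],[[0,0,0],[0,0,0],0.58],[[0,0,0],[0,0,-15],0.58],[[0,0,0],[0,0,-40],0.58],[[0,0,0],[0,0,-85],0.58],[[0,0,0],[0,0,-130],0.58],[[0,0,0],[0,0,-150],0.7],[[0,0,0],[0,0,-150],1]]}}

```text
clock: 40.6
eef_pos: [550.2, 240.8, 164.5]
tcp_rot: [3.138, -0.004, 1.675]
contact_force: [-0.1, -0.7, 0.5]
opening: 0.847
```

```bash
python3 - <<'E'
from h import *
s=r.sense(); print(s["clock"],s["eef_pos"].round(1),np.degrees(s["tcp_rot"]).round(2),s["contact_force"].round(2),s["opening"])
f=r.grab_frame("wrist"); cv2.imwrite("pics/w20.png",f["color"][:,:,::-1]);boxes(f,cam(f,s))
f=r.grab_frame("top"); boxes(f); crop(f,"t20",70,155,190,285,5)
go([432,360,170],84)
E
```

```text
40.6 [550.2 240.8 164.5] [179.82  -0.23  95.99] [-0.09 -0.66  0.51] 0.8471368192131037
0.88 [254. 175.] area 1858 ctr 548.1 242.9 wh 35.4 52.9 ang 5.9 rgb [197. 181. 149.]
0.79 [376. 241.] area 897 ctr 685.1 182.8 wh 28.0 58.4 ang 52.0 rgb [101. 108. 133.]
0.56 [134.  17.] area 1472 ctr 432.4 371.3 wh 29.3 39.0 ang 82.0 rgb [165. 156. 130.]
0.74 [146. 197.] area 251 ctr 547.0 237.6 wh 34.6 50.7 ang 1.6 rgb [212. 189. 148.]
0.51 [183. 147.] area 276 ctr 684.6 161.2 wh 39.7 53.1 ang 11.6 rgb [100. 105. 121.]
turn [-0.3, -0.0, 12.0] shift [131.8, -102.1, -10.5] rows>= 4
```

View pics/w20.png

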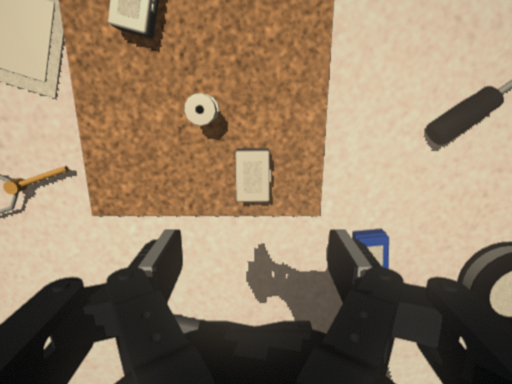

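View pics/t20.png

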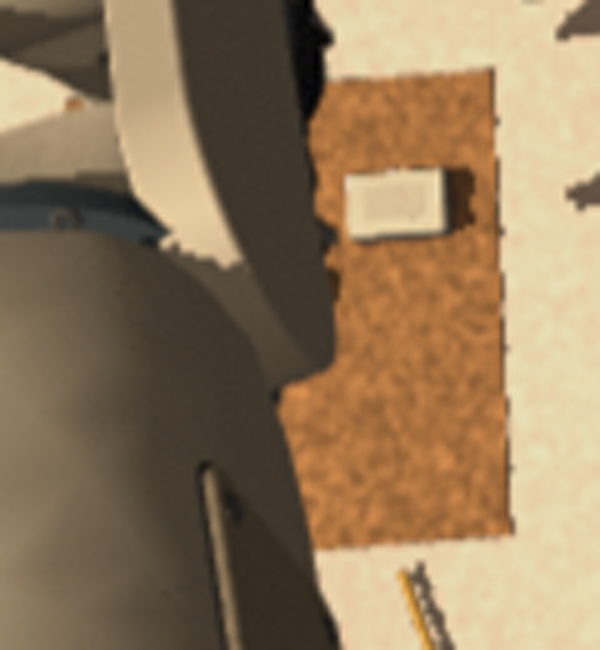

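Box A is on the mat (254,175). Box B was knocked to the edge, so I go fix it.

>>> {"op": "play_rows", "data": {"moves": [[[0,0,6],[66,-51,-10],1],[[0,0,12],[132,-102,-10],1],[[0,0,12],[132,-102,-10],1],[[0,0,12],[132,-102,-10],1],[[0,0,12],[132,-102,-10],1],[[0,0,12],[132,-102,-10],1],[[0,0,12],[132,-102,-10],1]]}}

```text
clock: 41.5
eef_pos: [432.5, 359.2, 168.8]
tcp_rot: [-3.135, 0.001, 1.465]
contact_force: [0.2, -0.4, 0.4]
opening: 1.0
```

```bash
python3 - <<'E'
from h import *
s=r.sense(); print(s["clock"],s["eef_pos"].round(1),np.degrees(s["tcp_rot"]).round(2),s["contact_force"].round(2),s["opening"])
f=r.grab_frame("wrist"); cv2.imwrite("pics/w21.png",f["color"][:,:,::-1]);boxes(f,cam(f,s))
go([430,383,6],82)
E
```

```text
41.5 [432.5 359.2 168.8] [-1.7964e+02  5.0000e-02  8.3950e+01] [ 0.2  -0.44  0.41] 1.0001708442976716
0.73 [252. 148.] area 1803 ctr 430.6 386.2 wh 51.6 34.0 ang 81.2 rgb [211. 196. 162.]
0.64 [378. 244.] area 80 ctr 551.9 273.2 wh 7.1 19.0 ang 62.0 rgb [104.  93.  80.]
0.48 [497. 289.] area 151 ctr 683.2 198.8 wh 7.8 31.5 ang 49.8 rgb [ 68.  81. 116.]
turn [-0.3, 0.0, 1.9] shift [23.4, -4.3, 163.1] rows>= 4
```

View pics/w21.png

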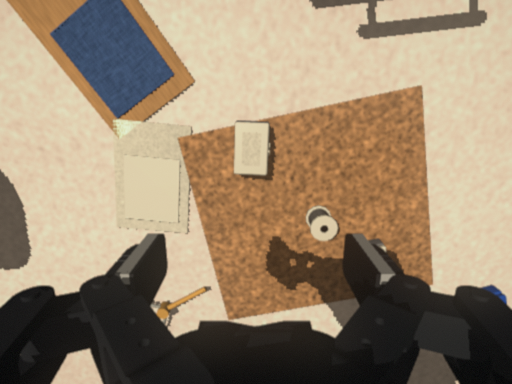

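>>> {"op": "play_rows", "data": {"moves": [[[0,0,2],[12,-2,30],1],[[0,0,2],[25,-4,70],1],[[0,0,2],[25,-4,100],1],[[0,0,2],[25,-4,130],1],[[0,0,2],[25,-4,150],1],[[0,0,2],[25,-4,160],1],[[0,0,2],[25,-4,162],1],[[0,0,2],[25,-4,162],1],[[0,0,2],[25,-4,162],0.3],[[0,0,2],[25,-4,162],0.2],[[0,0,2],[25,-4,162],0.2],[[0,0,2],[25,-4,162],0.2],[[0,0,2],[25,-4,162],0.2]], "newtons": 30}}

```text
clock: 42.9
eef_pos: [430.7, 384.8, 7.9]
tcp_rot: [-3.136, -0.0, 1.43]
contact_force: [-0.2, -1.2, 5.9]
opening: 0.39
```

```bash
python3 - <<'E'
from h import *
s=r.sense(); print(s["clock"],s["eef_pos"].round(1),np.degrees(s["tcp_rot"]).round(2),s["contact_force"].round(2),s["opening"])
go([432,340,46],81.5)
E
```

```text
42.9 [430.7 384.8   7.9] [-1.7969e+02 -1.0000e-02  8.1910e+01] [-0.24 -1.2   5.94] 0.3901994364044476
turn [-0.3, -0.0, 0.4] shift [-44.2, 7.4, -38.2] rows>= 2
```

>>> {"op": "play_rows", "data": {"moves": [[[0,0,0],[0,0,-10],0.2],[[0,0,0],[0,0,-25],0.2],[[0,0,0],[-15,2,-30],0.2],[[0,0,0],[-32,5,-30],0.2],[[0,0,0],[-44,7,-30],0.2],[[0,0,0],[-44,7,-30],0.2],[[0,0,0],[-44,7,-20],0.2],[[0,0,0],[-44,7,-10],0.2],[[0,0,0],[-44,7,-4],0.2],[[0,0,0],[-44,7,-1],0.2],[[0,0,0],[-44,7,0],0.2],[[0,0,0],[-44,7,0],0.2],[[0,0,0],[-44,7,0],0.2]]}}

```text
clock: 44.2
eef_pos: [430.8, 340.1, 7.9]
tcp_rot: [-3.135, 0.001, 1.43]
contact_force: [-3.3, -2.2, 9.0]
opening: 0.39
```

>>> {"op": "play_rows", "data": {"moves": [[[0,0,0],[0,0,0],0.45],[[0,0,0],[0,0,0],0.55],[[0,0,0],[0,0,0],0.58],[[0,0,0],[0,0,0],0.58],[[0,0,0],[0,0,-15],0.58],[[0,0,0],[0,0,-40],0.58],[[0,0,0],[0,0,-85],0.58],[[0,0,0],[0,0,-130],0.3],[[0,0,0],[0,0,-140],0],[[0,0,0],[0,0,-140],0],[[0,0,0],[0,0,-140],0]]}}

```text
clock: 45.3
eef_pos: [431.3, 339.8, 147.5]
tcp_rot: [-3.135, 0.001, 1.43]
contact_force: [-0.3, 0.3, 0.2]
opening: -0.001
```

```bash
python3 - <<'E'
from h import *
s=r.sense(); print(s["clock"],s["eef_pos"].round(1),np.degrees(s["tcp_rot"]).round(2),s["contact_force"].round(2),s["opening"])
f=r.grab_frame("wrist"); cv2.imwrite("pics/w22.png",f["color"][:,:,::-1]);boxes(f,cam(f,s))
f=r.grab_frame("top"); boxes(f)
go([*sc(-35,75),120],81.3)
E
```

```text
45.3 [431.3 339.8 147.5] [-1.7961e+02  8.0000e-02  8.1940e+01] [-0.34  0.3   0.18] -0.0010762865236231332
0.84 [499. 296.] area 1074 ctr 661.7 173.2 wh 23.6 67.8 ang 5.1 rgb [ 60.  75. 118.]
0.61 [256. 178.] area 2128 ctr 431.0 341.9 wh 55.9 35.3 ang 84.1 rgb [218. 205. 170.]
0.6 [384. 254.] area 2008 ctr 544.4 246.5 wh 38.4 61.2 ang 7.5 rgb [150. 139. 116.]
0.85 [149. 198.] area 243 ctr 546.7 237.5 wh 34.4 49.6 ang 4.5 rgb [127. 112.  88.]
0.62 [104. 240.] area 320 ctr 429.0 337.1 wh 58.2 38.1 ang 79.1 rgb [180. 158. 122.]
0.49 [182. 147.] area 261 ctr 684.2 160.7 wh 37.8 52.3 ang 11.6 rgb [ 92. 100. 119.]
turn [-0.5, 0.2, 0.6] shift [-344.5, 146.8, 26.2] rows>= 8
```

View pics/w22.png

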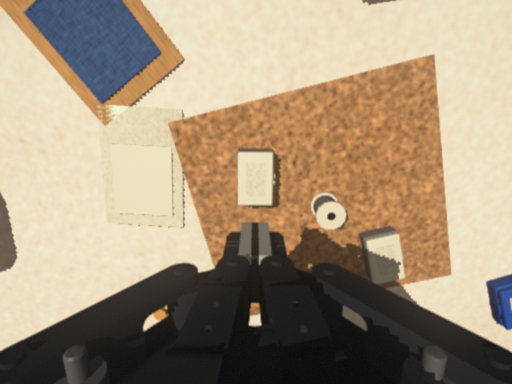

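>>> {"op": "play_rows", "data": {"moves": [[[0,0,0.6],[-344,147,26],0],[[0,0,0.6],[-344,147,26],0],[[0,0,0.6],[-344,147,26],0],[[0,0,0.6],[-344,147,26],0],[[0,0,0.6],[-344,147,26],0],[[0,0,0.6],[-344,147,26],0],[[0,0,0.6],[-344,147,26],0],[[0,0,0.6],[-344,147,26],0],[[0,0,0.6],[-344,147,26],0],[[0,0,0.6],[-344,147,26],0],[[0,0,0.6],[-344,147,26],0]]}}

```text
clock: 46.6
eef_pos: [527.4, -20.9, 119.7]
tcp_rot: [-3.132, 0.003, 1.42]
contact_force: [0.1, -0.3, -0.5]
opening: 0.002
```

```bash
python3 - <<'E'
from h import *
s=r.sense(); print(s["clock"],s["eef_pos"].round(1),np.degrees(s["tcp_rot"]).round(2),s["contact_force"].round(2),s["opening"])
f=r.grab_frame("wrist"); cv2.imwrite("pics/w23.png",f["color"][:,:,::-1])
go([*sc(-35,75),32],81.3)
E
```

```text
46.6 [527.4 -20.9 119.7] [-179.44    0.18   81.36] [ 0.07 -0.26 -0.47] 0.001982902552051924
turn [-0.5, 0.2, 0.1] shift [-1.2, 1.3, 87.8] rows>= 2
```

View pics/w23.png

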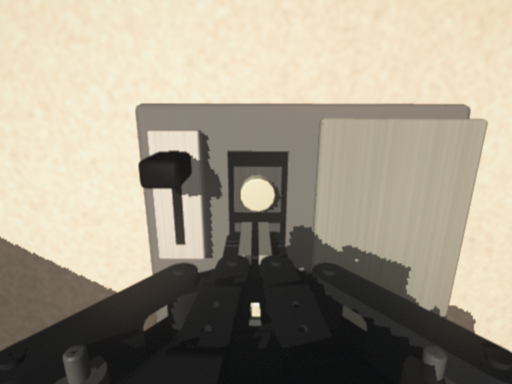

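>>> {"op": "play_rows", "data": {"moves": [[[0,0,0],[-1,1,40],0],[[0,0,0],[-1,1,65],0],[[0,0,0],[-1,1,75],0],[[0,0,0],[-1,1,80],0],[[0,0,0],[-1,1,84],0],[[0,0,0],[-1,1,87],0],[[0,0,0],[-1,1,88],0],[[0,0,0],[-1,1,88],0],[[0,0,0],[-1,1,88],0]]}}

```text
clock: 47.55
eef_pos: [528.0, -21.6, 33.0]
tcp_rot: [-3.133, 0.002, 1.42]
contact_force: [-3.2, 4.9, 6.9]
opening: -0.003
```

>>> {"op": "play_rows", "data": {"moves": [[[0,0,0],[0,0,0.6],0],[[0,0,0],[0,0,1],0],[[0,0,0],[0,0,1],0]]}}

```text
clock: 47.85
eef_pos: [528.0, -21.5, 33.0]
tcp_rot: [-3.134, 0.002, 1.42]
contact_force: [-4.1, 1.7, 9.0]
opening: -0.006
```

>>> {"op": "play_rows", "data": {"moves": [[[0,0,0],[0,0,-25],0],[[0,0,0],[0,0,-70],0],[[0,0,0],[30,-20,-77],0],[[0,0,0],[60,-65,-77],0],[[0,0,0],[60,-65,-77],0],[[0,0,0],[60,-65,-77],0]]}}

```text
clock: 48.45
eef_pos: [473.2, 48.3, 111.0]
tcp_rot: [-3.135, 0.002, 1.422]
contact_force: [0.9, -0.3, -0.0]
opening: -0.002
```

```bash
python3 - <<'E'
from h import *
s=r.sense(); print(s["clock"],s["eef_pos"].round(1),np.degrees(s["tcp_rot"]).round(2),s["contact_force"].round(2),s["opening"])
go([*sc(-100,135),48],81.3); go([*sc(-100,61),48],81.3)
E
```

```text
48.45 [473.2  48.3 111. ] [-1.7963e+02  1.2000e-01  8.1480e+01] [ 0.91 -0.28 -0.03] -0.0024309677959489396
turn [-0.4, 0.1, 0.2] shift [-1.3, 0.0, 63.0] rows>= 2
turn [-0.4, 0.1, 0.2] shift [-75.3, -0.2, 63.1] rows>= 2
```

>>> {"op": "play_rows", "data": {"moves": [[[0,0,0],[0,0,35],0],[[0,0,0],[0,0,58],0],[[0,0,0],[0,0,63],0],[[0,0,0],[0,0,63],0],[[0,0,0],[-8,0,63],0],[[0,0,0],[-16,0,63],0],[[0,0,0],[-22,0,63],0],[[0,0,0],[-28,0,63],0],[[0,0,0],[-34,0,63],0],[[0,0,0],[-40,0,63],0],[[0,0,0],[-46,0,63],0],[[0,0,0],[-52,0,63],0],[[0,0,0],[-58,0,63],0],[[0,0,0],[-64,0,63],0],[[0,0,0],[-69,0,63],0],[[0,0,0],[-71,0,63],0],[[0,0,0],[-71,0,63],0]]}}

```text
clock: 50.15
eef_pos: [461.9, -22.4, 48.0]
tcp_rot: [-3.134, 0.002, 1.422]
contact_force: [0.1, -0.3, 0.5]
opening: -0.002
```

>>> {"op": "play_rows", "data": {"moves": [[[0,0,0],[-2,0,0],0],[[0,0,0],[-4,0,0],0],[[0,0,0],[-5,0,0],0],[[0,0,0],[-6,0,0],0],[[0,0,0],[-6.5,0,0],0],[[0,0,0],[-6.5,0,0],0]]}}

```text
clock: 50.75
eef_pos: [461.0, -27.6, 48.0]
tcp_rot: [-3.134, 0.001, 1.421]
contact_force: [0.7, 11.0, 1.4]
opening: -0.004
```

>>> {"op": "play_rows", "data": {"moves": [[[0,0,0],[-1.5,0,0],0],[[0,0,0],[-2,0,0],0],[[0,0,0],[-2,0,0],0]]}}

```text
clock: 51.05
eef_pos: [461.1, -27.8, 48.1]
tcp_rot: [-3.135, -0.002, 1.419]
contact_force: [2.1, 18.2, 0.3]
opening: -0.001
```

Force rises without travel, so this is the right end stop. Back off and check.

>>> {"op": "play_rows", "data": {"moves": [[[0,0,0],[6,0,0],0],[[0,0,0],[15,0,0],0],[[0,0,0],[15,0,-30],0],[[0,0,0],[15,0,-80],0],[[0,0,0],[60,-20,-120],0],[[0,0,0],[110,-40,-160],0],[[0,0,0],[110,-70,-160],0],[[0,0,0],[110,-70,-160],0],[[0,0,0],[110,-70,-160],0],[[0,0,0],[110,-70,-160],0]]}}

```text
clock: 52.05
eef_pos: [409.7, 90.7, 208.5]
tcp_rot: [-3.134, -0.002, 1.419]
contact_force: [-0.0, 0.4, 0.5]
opening: -0.001
```

```bash
python3 - <<'E'
from h import *
s=r.sense(); print(s["clock"],s["eef_pos"].round(1),s["contact_force"].round(2))
f=r.grab_frame("top"); boxes(f); cv2.imwrite("pics/t24.png",cv2.resize(f["color"][120:290,70:420,::-1],None,fx=2.2,fy=2.2))
print(proj(f,[*sc(-100,40),74]), [ (d["conf"],d["location"]) for d in r.silhouettes(f,"lock")])
for d in r.silhouettes(f,"spool_a"): print(d["conf"],d["location"])
f=r.grab_frame("wrist"); cv2.imwrite("pics/w24.png",f["color"][:,:,::-1]); print(proj(f,[*sc(-100,40),74],cam(f,s)))
E
```

```text
52.05 [409.7  90.7 208.5] [-0.04  0.39  0.45]
0.6 [182. 146.] area 279 ctr 684.0 160.6 wh 39.7 53.0 ang 12.5 rgb [ 97. 104. 122.]
0.51 [280. 194.] area 10498 ctr 552.6 -99.5 wh 292.5 276.9 ang 81.4 rgb [96. 88. 74.]
[[257.84368891 230.32498596]] [(0.64, [305.0, 216.9])]
0.41 [389.3, 245.9]
[[320.23312539 293.69198434]]
```

View pics/t24.png

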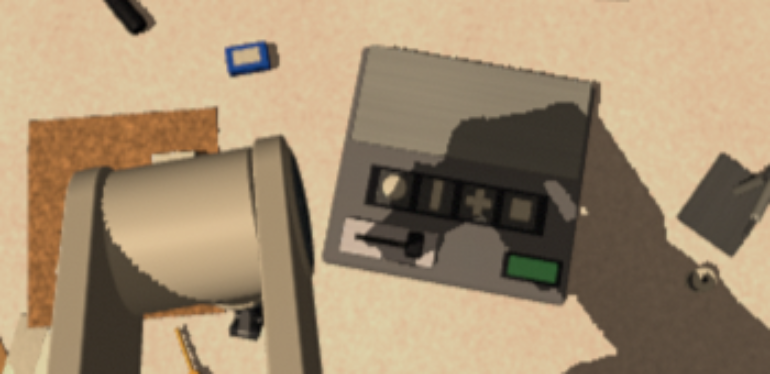

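View pics/w24.png

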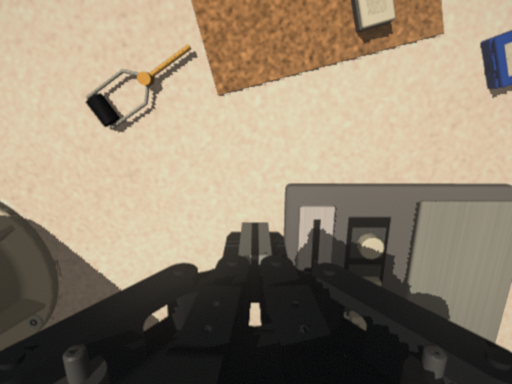

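>>> {"op": "play_rows", "data": {"moves": [[[0,0,0],[-40,-20,-40],0],[[0,0,0],[-80,-40,-80],0],[[0,0,0],[-120,-60,-110],0],[[0,0,0],[-150,-60,-110],0],[[0,0,0],[-150,-60,-110],0],[[0,0,0],[-150,-60,-110],0]]}}

```text
clock: 52.9
eef_pos: [328.4, -50.2, 318.6]
tcp_rot: [-3.134, -0.002, 1.413]
contact_force: [0.2, -0.2, 0.5]
opening: 0.001
```

```bash
python3 - <<'E'
from h import *
s=r.sense(); print(s["clock"],s["eef_pos"].round(1),s["contact_force"].round(2))
f=r.grab_frame("top"); boxes(f); cv2.imwrite("pics/t25.png",cv2.resize(f["color"][120:290,70:420,::-1],None,fx=2.2,fy=2.2))
for d in r.silhouettes(f,"spool_a"): print(d["conf"],d["location"])
E
```

```text
52.9 [328.4 -50.2 318.6] [ 0.25 -0.21  0.49]
0.71 [182. 146.] area 286 ctr 683.9 161.2 wh 40.1 54.2 ang 11.6 rgb [ 93.  99. 116.]
0.6 [147. 196.] area 257 ctr 547.7 239.0 wh 34.9 52.0 ang 4.6 rgb [189. 166. 130.]
0.6 [266. 208.] area 48 ctr 522.3 -71.6 wh 9.9 32.5 ang 81.7 rgb [193. 171. 135.]
0.57 [106. 241.] area 297 ctr 431.0 337.2 wh 57.0 35.4 ang 81.4 rgb [178. 158. 123.]
0.7 [121.7, 216.1]
0.56 [389.5, 248.0]
```

View pics/t25.png

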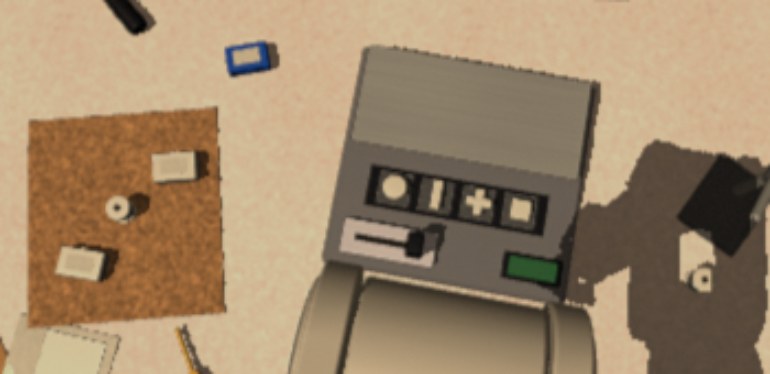

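```bash
python3 -c "
from rig import r
print(r.sense()['clock'],r.sign_off())"
```

```text
the job is handed in; nothing more can be done
53.05 None
```

The stock weighing is done and handed in at 53 s. Two hook boxes were present, and I left the blue look-alike alone.

- **Lock:** I pushed it left until it stopped at 21 N and, at the end, right until it stopped at 18 N. The last top view shows the grip at the right end of its slot.
- **Keys:** I pressed round, then square, with the pan empty, then bar and cross with both boxes on the pan. I pressed round again once the boxes were back on the mat. Each press stopped at a tool height of about 33 mm, with 9 to 37 N on the tool (5 N is full travel). I judged the presses by that height and force, as there is no direct reading of the keys. The first round press was the hardest, at 37 N.
- **Boxes:** Both stood about 60 mm either side of the pan's centre, unstacked. While I was fetching the second box, the first one was knocked to the mat's edge, so I picked it up and set it back inside.
- **Last check:** The final top view shows both boxes flat on the mat and apart, the pan empty and the robot clear of everything. The two thread spools are within about 2 pixels of where they started, and the vise looks unmoved by eye.

No check failed or disagreed at the end.

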